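# Stand the toppled pill bottle on its ledge and the tumbler on the counter

### The job

The pill bottle and the ceramic tumbler have been knocked over. Put the pill bottle back upright, cap up, on the narrow white ledge, in the gap between the cream jar and the clear box with its whole base on the board, and stand the tumbler upright on the counter, mouth up. Set the tumbler down gently, do not drop it, and leave the jar, the box and the soap dish where they are.

Things in the scene. Friction and masses are not known exactly. Their poses are not given: they have to be found in the camera images.
- bottle: Blue plastic pill bottle, white label band, ribbed white cap: closed cylinder 52 mm across, 95 mm tall, straight-sided up to 68 mm, cap 49 mm across from 75 to 95 mm; 85 to 170 g. Origin: centre of its underside; z: from base to cap. At the start it lies on the counter, axis level 26 mm up, cap roughly to the right (within 30 degrees of -y). It rolls if pushed.
- tumbler: Sage ceramic tumbler, no handle: straight round cup 66 mm across, 105 mm tall, wall 4 mm, base 10 mm thick; 0.18 to 0.34 kg. Origin: centre of its underside; z: from base to mouth. At the start it lies on the counter, axis level 33 mm up, mouth roughly to the right (within 30 degrees of -y). It and the bottle lie right of the ledge, either one farther right.
- ledge_top (a point): Centre of the ledge's upper face: a fixed white steel board on two end panels, 360 mm long (y), 66 mm deep (x), upper face 85 mm above the counter. x: across the board, away from its front; y: along it; z: up. A lip 4 mm thick stands 8 mm above the board outside the far edge (x 33 to 37 mm); no front lip. It is on the robot's left, its front turned roughly to the robot.
- jar: Round white cream jar with an aluminium lid, 58 mm in diameter and 70 mm tall, about 0.28 kg, loose, standing towards one end of the ledge (118 to 134 mm from its middle). Origin: centre of its underside.
- acrylic_box: Clear acrylic open box holding cotton pads, 60 x 66 x 75 mm (66 mm along the ledge), about 0.22 kg, loose, standing towards the other end of the ledge (118 to 134 mm from its middle). Origin: centre of its underside. The jar and the box may have changed ends.
- soap_dish: White ceramic soap dish with a bar of soap, 85 x 125 mm, 32 mm high with the soap, loose on the counter beyond the fallen things. Origin: centre of its underside.
There are look-alikes about, which are no part of the job. Leave any orange look-alike of the bottle alone. What is shaped like the tumbler but brown is not meant.

How it is judged:
By the outcome, as a careful person would: the job done as asked, in the order asked, and still so for the second after the job is handed in, with the robot touching nothing.
It also fails if it takes over 66 s, if anything falls off the work surface, if the arm or the gripper's body presses on something with over 40 N, if the wrist force passes 120 N, or if a joint passes its speed limit or range.

### The arm

A 6-joint arm with a two-finger parallel gripper is mounted at the origin on the work surface. World frame = base frame: x ahead of the robot, y to its left, z up, the work surface at z = 0. Lengths are in m, angles in rad, forces in N, time in s.
With the tool pointing down it reaches from about 0.35 to 0.775 m from the base axis. Payload 7.3 kg.
Tool frame: the origin (TCP) lies between the finger pads; the fingertips stand 17 mm ahead of it and the grasp point (between the pads) lies 2 mm behind it (ctrl.tip_reach is the distance from the TCP to the fingertips, in m); z points along the fingers, y is the line along which they close (so a half turn about z gives the same grasp; the last joint's range is limited). The gripper opens to 92 mm and grips with 3 to 60 N. Pads are 19 mm wide; open, the fingers measure 130 mm over their backs; the gripper's body (75 mm by 190 mm) begins 47 mm behind the grasp point.
Start: joints at [1.08, 0.342, 1.524, -0, 1.275, -0.146], TCP at [0.177, 0.494, 0.244] pointing down, gripper open.
Joint ranges: [-2.53, 2.53], [-0.77, 2.02], [0.04, 2.7], [-1, 4.14], [0.28, 2.66], [-3.11, 3.11]. Speed limits (rad/s): [2.57, 2.57, 3.14, 3.14, 3.14, 3.14].

### API

Orientations are given as a 3x3 rotation matrix whose columns are the frame's x, y, z axes.
In Python, from bench import ctrl gives the robot as it stands. The module is installed in compiled form; this text tells all that it offers.
- The arm moves only by the tool servo_tool, never from a script. Its argument "series" is a list of rows, each a list of 3 entries, a list of its own where there are three numbers: the opening, from 0 (shut) to 1 (fully open), then the shift along the tool's x, y, z in cm, then the turn, a rotation vector about the tool's x, y, z in rad. In form: [[fingers, [x, y, z], [rx, ry, rz]], ...]. A call has 1 to 10 rows; each row shifts and turns the commanded pose from where the row before left it, along the tool's axes as they then stand; what a row does not reach is not made up. A row lasts 1/8 s, in which the tool goes at most 62.5 mm and 10.7 degrees, less where a joint would pass 70% of its speed; a pose out of reach is approached as far as the arm can. A call with a gripper value outside its range is refused whole. The fingers move at their own pace and stop on an object; "newtons" is the grip in N (left out, the last holds). Time passes only in rows, so rows that do not move let the fingers close. It gives the time, the measured TCP pose, the force, the opening and the grip force at its end, in the units of the state.
- ctrl.state(): the state, without advancing time (a new reading comes with each control period).
- ctrl.grab_frame(name): name is "scene" or "top"; returns the picture (384x512x3 uint8, red, green, blue); there is no depth.
- ctrl.camera_info(name): a dict with "vfov" (degrees; the focal length in pixels is half the picture's height over the tangent of half this angle, whatever the lens; pixels are square), "cx", "cy" (the principal point, pixels), "world_from_camera" (4x4, takes a point from camera to world coordinates). Camera axes: x right, y up, looking along -z (the intrinsics and any distortion apply to the point x, -y, -z); pixel columns grow to the right and rows downward; lengths in m; the calibration is good to about 2 mm. A picture is of the moment at which its call begins. camera_info takes no time and is no camera call.
- ctrl.hand_in(): hands the job in; it is judged then, once.
The state is a dict: "time_s": time; "joint_pos": joint angles; "qd": joint speeds; "effort": joint torques, N m; "tool_pos": TCP position; "tcp_rot": TCP orientation; "wrist_force": force on the tool from outside, world axes, zero at the start; "moment": the same for the moment, N m; "gripper_width": opening from 0.0 (shut) to 1.0 (fully open); "grasp_force": force on a finger pad.
Only numpy, scipy, OpenCV 4.12 (cv2) and the standard library are available. Lean on these libraries where they do the work, as an engineer would, in place of code of your own. Each camera call takes 0.05 s, during which the arm holds its last target. There are 200 camera calls.

## Working session

There is one attempt and no reset: what is moved stays moved. The work goes in short steps, Python scripts to look and compute and a tool call to move; the robot and the scene stay as the last step left them, time stands still between calls to the robot, and variables do not carry over. Pictures are saved under pics/ and viewed, at most 10 in all, crops included, and the job is handed in when it is done.

Besides the shell and the picture viewer there is one more tool, called after "Call:" as name(argument=value, ...), one argument or row to a line, values as JSON. servo_tool: Moves the arm, as the interface text tells. Its arguments: {"type":"object","properties":{"series":{"type":"array"},"newtons":{"type":"number"}},"required":["series"]}

```bash
mkdir -p pics; python3 - <<'E'
from bench import ctrl
import cv2,numpy as np
np.set_printoptions(precision=4,suppress=True)
for n in("scene","top"):
    cv2.imwrite(f"pics/{n}0.png",ctrl.grab_frame(n)[:,:,::-1]); print(n,ctrl.camera_info(n))
print(ctrl.state(),ctrl.tip_reach)
E
```

```text
scene {'vfov': 42.964015147419424, 'cx': 261.07912746004985, 'cy': 190.40333968748828, 'world_from_camera': array([[ 0.7105, -0.5272,  0.4661,  1.1417],
       [ 0.7035,  0.5161, -0.4886, -0.5517],
       [ 0.017 ,  0.6751,  0.7375,  0.9955],
       [ 0.    ,  0.    ,  0.    ,  1.    ]])}
top {'vfov': 43.11845046993112, 'cx': 249.1579893987788, 'cy': 189.41677122425878, 'world_from_camera': array([[ 0.0332,  0.9751, -0.2192,  0.2649],
       [-0.9994,  0.0314, -0.0119,  0.0425],
       [-0.0047,  0.2195,  0.9756,  1.3594],
       [ 0.    ,  0.    ,  0.    ,  1.    ]])}
{'time_s': 0.1, 'joint_pos': array([ 1.08  ,  0.3426,  1.5249, -0.    ,  1.2754, -0.146 ]), 'qd': array([ 0.0024, -0.0016, -0.0017,  0.0005,  0.0007, -0.0002]), 'effort': array([  0.003 , -43.2005, -24.4695,   0.072 ,   0.0526,  -0.0001]), 'tool_pos': array([0.1773, 0.4938, 0.2431]), 'tcp_rot': array([[-0.9411,  0.338 , -0.0006],
       [ 0.338 ,  0.9411, -0.0012],
       [ 0.0002, -0.0013, -1.    ]]), 'wrist_force': array([0.8922, 0.2617, 0.3679]), 'moment': array([ 0.0271,  0.0029, -0.0289]), 'grasp_force': 0.0, 'gripper_width': 1.0030962656141755} 0.017
```

View pics/scene0.png

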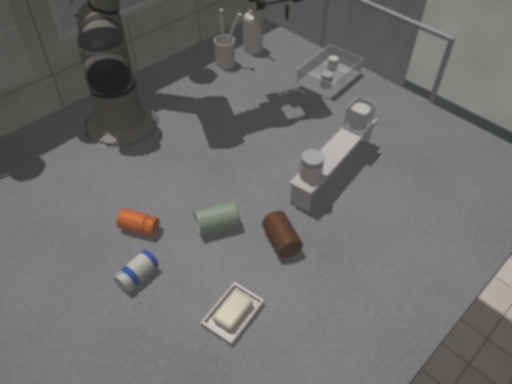

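View pics/top0.png

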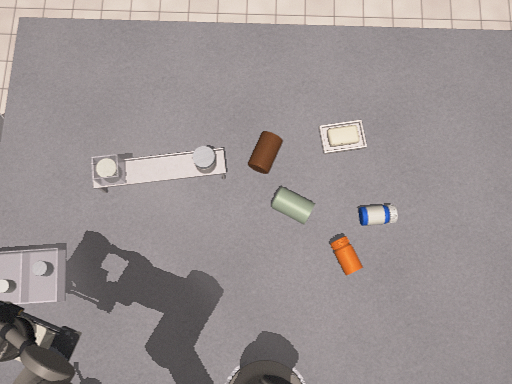

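The scene view shows the bottle at (137,271), tumbler (217,220), orange look-alike (138,222), brown look-alike (283,234), dish (233,312), and the ledge running from (305,190) to (370,125). The top view shows the bottle at (378,215) with its cap right, tumbler (293,205), jar (204,158), box (107,170), and dish (343,136).

```bash
cat > h.py <<'E'
import cv2,numpy as np
np.set_printoptions(precision=4,suppress=True)
from bench import ctrl
I={n:ctrl.camera_info(n) for n in("scene","top")}
def ray(n,u,v):
    c=I[n];f=192/np.tan(np.radians(c["vfov"]/2));T=c["world_from_camera"]
    d=T[:3,:3]@np.array([(u-c["cx"])/f,-(v-c["cy"])/f,-1]);return T[:3,3],d/np.linalg.norm(d)
def plane(n,p,z):
    o,d=ray(n,*p);return o+d*(z-o[2])/d[2]
def proj(n,P):
    c=I[n];f=192/np.tan(np.radians(c["vfov"]/2));T=c["world_from_camera"]
    q=T[:3,:3].T@(np.array(P)-T[:3,3]);return np.array([c["cx"]-f*q[0]/q[2],c["cy"]+f*q[1]/q[2]])
def tri(p,q):
    (a,d),(b,e)=ray("scene",*p),ray("top",*q)
    s=np.linalg.lstsq(np.c_[d,-e],b-a,rcond=None)[0];A,B=a+d*s[0],b+e*s[1]
    return (A+B)/2,np.linalg.norm(A-B)
def blobs(m,amin=30):
    cs=cv2.findContours(m.astype(np.uint8),0,2)[0]
    out=[]
    for c in cs:
        if cv2.contourArea(c)>amin:
            M=cv2.moments(c);out.append((round(cv2.contourArea(c)),np.array([M["m10"]/M["m00"],M["m01"]/M["m00"]]),cv2.boundingRect(c),cv2.boxPoints(cv2.minAreaRect(c))))
    return out
E
python3 - <<'E'
from h import *
for n in I:
    im=cv2.imread(f"pics/{n}0.png");h=cv2.cvtColor(im,40);H,S,V=cv2.split(h)
    print(n)
    print("blue",*blobs((H>105)&(H<130)&(S>150)),sep="\n")
    print("green",*blobs((H>35)&(H<80)&(S>35)&(V>60),150),sep="\n")
    print("white",*[b[:3] for b in blobs((S<45)&(V>165),60)],sep="\n")
    x,y=(70,190) if n=="scene" else (320,110)
    a=im[130:330,90:290] if n=="scene" else im[110:270,240:420]
    b=im[80:220,270:400] if n=="scene" else im[135:205,80:240]
    k=3
    cv2.imwrite(f"pics/{n}_c.png",np.hstack([cv2.resize(a,(400,400)),cv2.resize(b,(400,int(400*b.shape[0]/b.shape[1])))[:400] if b.shape[0]*400/b.shape[1]>=400 else cv2.copyMakeBorder(cv2.resize(b,(400,int(400*b.shape[0]/b.shape[1]))),0,400-int(400*b.shape[0]/b.shape[1]),0,0,0)]))
E
```

```text
scene
blue
green
white
(1445, array([232.8687, 314.0848]), (201, 282, 62, 60))
(862, array([499.8092, 288.8167]), (480, 258, 32, 54))
(146, array([137.1342, 261.3356]), (128, 254, 19, 16))
(112, array([300.9494, 183.5521]), (291, 175, 23, 17))
(805, array([337.1062, 148.4988]), (317, 129, 43, 45))
(110, array([360.9163, 108.003 ]), (352, 103, 18, 11))
top
blue
(106, array([362.7689, 215.5613]), (359, 207, 9, 18), array([[357.78, 207.46],
       [365.34, 206.38],
       [367.82, 223.74],
       [360.26, 224.82]], dtype=float32))
(42, array([386.3173, 213.4859]), (383, 205, 6, 18), array([[382.877 , 205.0154],
       [387.4308, 204.4462],
       [389.5693, 221.5539],
       [385.0155, 222.1231]], dtype=float32))
green
white
(66, array([ 41.4035, 371.0075]), (36, 366, 13, 11))
(116, array([ 39.6451, 333.3894]), (35, 324, 11, 21))
(2770, array([ 28.717 , 277.1808]), (0, 248, 58, 57))
(250, array([375.7086, 215.2841]), (367, 207, 18, 18))
(102, array([393.2179, 213.7984]), (388, 204, 10, 20))
(481, array([292.4089, 205.6199]), (274, 191, 38, 30))
(94, array([164.8146, 188.0392]), (150, 181, 26, 15))
(2660, array([159.5976, 167.1018]), (91, 145, 135, 43))
(1145, array([342.491 , 135.8084]), (319, 120, 48, 33))
(12532, array([257.9073,  15.2191]), (0, 0, 512, 115))
```

View pics/scene_c.png

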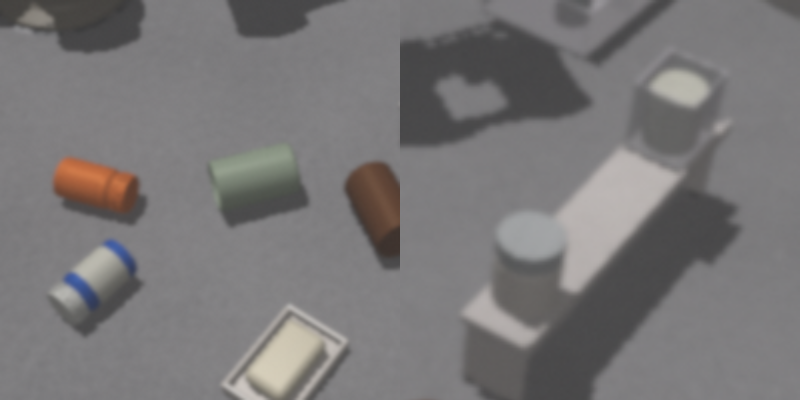

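View pics/top_c.png

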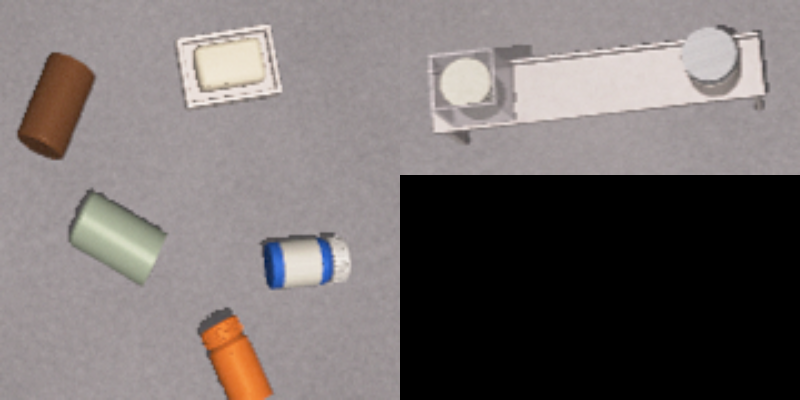

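Scene crop: the tumbler rim faces left and the bottle cap is at lower left, so both point towards -y. The top crop agrees, with the jar at the right (-y) end of the board and the box at the left.

```bash
python3 - <<'E'
from h import *
def seg(n,kind,roi):
    im=cv2.GaussianBlur(cv2.imread(f"pics/{n}0.png"),(3,3),0);L,a,b=[c.astype(int) for c in cv2.split(cv2.cvtColor(im,cv2.COLOR_BGR2LAB))]
    x,y,w,h=roi;bg=[np.median(c[y:y+h,x:x+w]) for c in(L,a,b)]
    m={"blue":b-bg[2]<-12,"bottle":(L-bg[0]>14)|(b-bg[2]<-12),"green":(a-bg[1]<-4)}[kind]
    z=np.zeros_like(m);z[y:y+h,x:x+w]=m[y:y+h,x:x+w];return z
R={"scene":dict(b=(108,242,60,56),t=(185,192,64,56)),"top":dict(b=(345,195,62,40),t=(262,178,62,56))}
for k,key in(("blue","b"),("bottle","b"),("green","t")):
    c={}
    for n in I:
        bl=blobs(seg(n,k,R[n][key]),20);c[n]=sorted(bl,key=lambda q:q[1][0])
        for q in c[n]:print(k,n,q[0],q[1],q[2])
    if k=="blue":
        for s,t in zip(c["scene"][::-1],c["top"]):print(" tri",tri(s[1],t[1]))
    else:
        s,t=[max(c[n],key=lambda q:q[0]) for n in("scene","top")];P,e=tri(s[1],t[1]);print(" tri",P,e)
        for n,q in(("scene",s),("top",t)):
            z=P[2];bx=q[3];B=np.array([plane(n,p,z) for p in bx]);print(n,"box ctr",B.mean(0),"sides",np.linalg.norm(B[1]-B[0]),np.linalg.norm(B[2]-B[1]),"dirs",[np.degrees(np.arctan2(*(B[i+1]-B[i])[[1,0]])) for i in(0,1)])
# ledge edges in top, columns
im=cv2.imread("pics/top0.png").astype(int);g=im.sum(2)/3
for u in(140,150,160,170,180):print(u,g[145:195,u].astype(int))
E
```

```text
blue scene 114 [130.2778 273.6477] (122, 266, 17, 18)
blue scene 84 [149.6548 255.5278] (142, 249, 15, 16)
blue top 132 [363.1572 215.8492] (359, 207, 10, 19)
blue top 69 [386.4155 213.8913] (383, 205, 7, 19)
 tri (array([ 0.4984, -0.2553,  0.0386]), np.float64(0.004217272872363455))
 tri (array([ 0.5067, -0.318 ,  0.0382]), np.float64(0.007358454825045476))
bottle scene 548 [135.4792 265.8687] (115, 249, 42, 35)
bottle top 575 [377.7365 215.0183] (359, 205, 39, 21)
 tri [ 0.501  -0.2957  0.0408] 0.002063515726769276
scene box ctr [ 0.5077 -0.2949  0.0408] sides 0.10052556226125589 0.05887891625400617 dirs [np.float64(100.2245211609202), np.float64(-2.044373890329391)]
top box ctr [ 0.5017 -0.2973  0.0408] sides 0.106704298907703 0.050975895826235726 dirs [np.float64(-83.1103244528367), np.float64(-177.01381529149833)]
green scene 678 [216.1044 214.4006] (195, 202, 43, 30)
green top 860 [292.3229 204.828 ] (272, 187, 43, 37)
 tri [ 0.5203 -0.0617  0.0461] 0.0005012143032732575
scene box ctr [ 0.5239 -0.064   0.0461] sides 0.10783604598759577 0.06854796035119957 dirs [np.float64(64.10
[... 540 characters left out ...]
14 214 213 214 214
 205 143 161 158 158 156 160 162 161 159 160 159 159 157]
160 [153 155 157 158 156 159 157 154 150 120 236 127 198 219 217 216 215 215
 218 216 217 215 214 213 213 214 216 216 214 211 215 212 215 214 215 163
 148 159 160 160 163 160 163 161 159 162 161 162 160 158]
170 [152 156 157 157 156 153 156 159 122 239 132 228 217 213 215 216 220 217
 215 214 218 218 217 215 215 213 214 217 216 219 217 215 214 216 152 148
 160 158 157 159 156 156 163 163 155 159 162 160 161 159]
180 [155 157 153 155 160 154 157 160 237 121 227 214 214 216 213 215 214 216
 216 214 216 216 215 216 218 218 217 218 218 215 217 220 216 129 163 157
 157 155 157 161 161 157 154 156 155 158 161 158 156 158]
```

```bash
python3 - <<'E'
from h import *
for nm,p,q,z in(("tum",(217.5,221),(292.7,204.8),.033),("bot",(136.5,270.5),(378,215),.026)):
    P=plane("top",q,z);print(nm,P,"scene",plane("scene",p,z),"tri",tri(p,q),"proj",proj("scene",P))
f=[plane("top",p,.085) for p in((93.2,187.6),(226,174.4))];print("front",f,np.linalg.norm(f[1]-f[0]))
cs=[(140,182.9),(150,181.4),(160,180),(170,178.7),(180,177.7)]
ls=[(140,157),(150,156),(160,155),(170,154),(180,153)]
F=np.array([plane("top",p,.085) for p in cs]);Lp=np.array([plane("top",p,.093) for p in ls]);
pf=np.polyfit(F[:,1],F[:,0],1);pl=np.polyfit(Lp[:,1],Lp[:,0],1);print("x=a*y+b front",pf,"lip",pl)
# scene ends of front edge: near end corner & far corner, crop scale 400/130
s=400/130
for nm,c in(("near front top",(466,314)),("near far top",(527,337)),("far mid front edge",(620,152)),("board far@box",(690,163))):
    p=((c[0]-400)/s+270,c[1]/s+80);print(nm,p,plane("scene",p,.085))
print("tri near front",tri(((66)/s+270,314/s+80),(226,174.4)))
j=plane("top",(204.3,157),.07+.085);print("jar",j,"scene",plane("scene",((531-400)/s+270,237/s+80),.155))
E
```

```text
tum [ 0.5231 -0.0636  0.033 ] scene [ 0.5302 -0.0671  0.033 ] tri (array([ 0.5249, -0.0637,  0.0253]), np.float64(0.0012421379845473017)) proj [216.6489 218.6878]
bot [ 0.5032 -0.3011  0.026 ] scene [ 0.5039 -0.2967  0.026 ] tri (array([ 0.5039, -0.2989,  0.0279]), np.float64(0.0041038037506942356)) proj [134.743  271.4552]
front [array([0.5427, 0.4783, 0.085 ]), array([0.5909, 0.1221, 0.085 ])] 0.35937829607910976
x=a*y+b front [-0.1683  0.6196] lip [-0.1368  0.6789]
near front top (291.45, 182.05) [0.6005 0.1281 0.085 ]
near far top (311.275, 189.52499999999998) [0.6534 0.1448 0.085 ]
far mid front edge (341.5, 129.4) [0.5608 0.3851 0.085 ]
board far@box (364.25, 132.975) [0.616  0.4195 0.085 ]
tri near front (array([0.5955, 0.1265, 0.0808]), np.float64(0.010500122737540326))
jar [0.6175 0.1757 0.155 ] scene [0.6211 0.1774 0.155 ]
```

```bash
cat >> h.py <<'E'
from scipy.spatial.transform import Rotation as Ro
import json
def Rdown(yaw_y,tilt):  # tool y at world angle yaw_y (deg), z down, then tilt (deg) about tool y
    a=np.radians(yaw_y);y=np.array([np.cos(a),np.sin(a),0]);z=np.array([0,0,-1.]);x=np.cross(y,z)
    return np.c_[x,y,z]@Ro.from_euler("y",tilt,degrees=True).as_matrix()
def plan(P,R,n,g,p=None,r=None):
    s=ctrl.state();p=s["tool_pos"] if p is None else np.array(p);r=s["tcp_rot"] if r is None else r
    w=np.round(Ro.from_matrix(r.T@R).as_rotvec()/n,3);rows=[];q=p.copy();c=r.copy()
    for k in range(n):
        d=np.round(c.T@(p+(np.array(P)-p)*(k+1)/n-q)*100,1);rows.append([g,d.tolist(),w.tolist()])
        q=q+c@d/100;c=c@Ro.from_rotvec(w).as_matrix()
    print("per row deg",np.degrees(np.linalg.norm(w)),"end",q)
    for i in range(0,n,10):print(json.dumps(rows[i:i+10]))
    return q,c
E
python3 - <<'E'
from h import *
q,c=plan((.45,.15,.27),Rdown(40,0),10,1)
plan((.50,-.30,.20),Rdown(7,0),10,1,q,c)
E
```

```text
per row deg 3.036676314193363 end [0.45   0.1503 0.2704]
[[1, [-3.7, -2.3, -0.3], [-0.0, 0.0, 0.053]], [1, [-3.9, -2.1, -0.2], [-0.0, 0.0, 0.053]], [1, [-3.9, -1.9, -0.3], [-0.0, 0.0, 0.053]], [1, [-4.1, -1.7, -0.3], [-0.0, 0.0, 0.053]], [1, [-4.1, -1.5, -0.2], [-0.0, 0.0, 0.053]], [1, [-4.2, -1.3, -0.3], [-0.0, 0.0, 0.053]], [1, [-4.3, -1.0, -0.3], [-0.0, 0.0, 0.053]], [1, [-4.3, -0.8, -0.2], [-0.0, 0.0, 0.053]], [1, [-4.3, -0.6, -0.3], [-0.0, 0.0, 0.053]], [1, [-4.4, -0.3, -0.3], [-0.0, 0.0, 0.053]]]
per row deg 3.2658594322456924 end [ 0.5003 -0.3     0.1999]
[[1, [-3.8, -2.5, 0.7], [-0.0, 0.0, 0.057]], [1, [-3.9, -2.3, 0.7], [-0.0, 0.0, 0.057]], [1, [-4.0, -2.0, 0.7], [-0.0, 0.0, 0.057]], [1, [-4.2, -1.9, 0.7], [-0.0, 0.0, 0.057]], [1, [-4.2, -1.6, 0.7], [-0.0, 0.0, 0.057]], [1, [-4.3, -1.3, 0.8], [-0.0, 0.0, 0.057]], [1, [-4.4, -1.1, 0.7], [-0.0, 0.0, 0.057]], [1, [-4.5, -0.8, 0.7], [-0.0, 0.0, 0.057]], [1, [-4.5, -0.6, 0.7], [-0.0, 0.0, 0.057]], [1, [-4.5, -0.3, 0.7], [-0.0, 0.0, 0.057]]]
```

Call:
servo_tool(
  series=[
    [1,[-3.7,-2.3,-0.3],[0,0,0.053]],
    [1,[-3.9,-2.1,-0.2],[0,0,0.053]],
    [1,[-3.9,-1.9,-0.3],[0,0,0.053]],
    [1,[-4.1,-1.7,-0.3],[0,0,0.053]],
    [1,[-4.1,-1.5,-0.2],[0,0,0.053]],
    [1,[-4.2,-1.3,-0.3],[0,0,0.053]],
    [1,[-4.3,-1.0,-0.3],[0,0,0.053]],
    [1,[-4.3,-0.8,-0.2],[0,0,0.053]],
    [1,[-4.3,-0.6,-0.3],[0,0,0.053]],
    [1,[-4.4,-0.3,-0.3],[0,0,0.053]],
  ],
)

```text
time_s: 1.35
tool_pos: [0.4507, 0.1493, 0.2706]
tcp_rot: [[-0.64, 0.769, -0.001], [0.769, 0.64, 0.0], [0.0, -0.0, -1.0]]
wrist_force: [-0.0, 0.9, -1.2]
gripper_width: 1.0
grasp_force: 0.0
```

```bash
python3 -c "
from h import *
s=ctrl.state();print(s['time_s'],s['joint_pos'],s['tool_pos'],s['tcp_rot'])"
```

```text
1.35 [ 0.1581  0.2283  1.6076  0.0002  1.3063 -0.5361] [0.4507 0.1493 0.2706] [[-0.6398  0.7686 -0.0006]
 [ 0.7686  0.6398  0.0001]
 [ 0.0004 -0.0004 -1.    ]]
```

Call:
servo_tool(
  series=[
    [1,[-3.8,-2.5,0.7],[0,0,0.057]],
    [1,[-3.9,-2.3,0.7],[0,0,0.057]],
    [1,[-4.0,-2.0,0.7],[0,0,0.057]],
    [1,[-4.2,-1.9,0.7],[0,0,0.057]],
    [1,[-4.2,-1.6,0.7],[0,0,0.057]],
    [1,[-4.3,-1.3,0.8],[0,0,0.057]],
    [1,[-4.4,-1.1,0.7],[0,0,0.057]],
    [1,[-4.5,-0.8,0.7],[0,0,0.057]],
    [1,[-4.5,-0.6,0.7],[0,0,0.057]],
    [1,[-4.5,-0.3,0.7],[0,0,0.057]],
  ],
)

```text
time_s: 2.6
tool_pos: [0.5003, -0.301, 0.199]
tcp_rot: [[-0.124, 0.992, -0.001], [0.992, 0.124, 0.001], [0.001, -0.0, -1.0]]
wrist_force: [0.3, -0.1, 0.7]
gripper_width: 1.0
grasp_force: 0.0
```

```bash
python3 -c "
from h import *
s=ctrl.state();print(s['time_s'],s['joint_pos'],s['tool_pos'],s['tcp_rot'])
cv2.imwrite('pics/top1.png',ctrl.grab_frame('top')[:,:,::-1])
cv2.imwrite('pics/scene1.png',ctrl.grab_frame('scene')[:,:,::-1])
for n in I:print(proj(n,s['tool_pos']+s['tcp_rot'][:,2]*.017))"
```

```text
2.6 [-0.673   0.4865  1.4238  0.0002  1.2321 -0.797 ] [ 0.5003 -0.301   0.199 ] [[-0.1236  0.9923 -0.0005]
 [ 0.9923  0.1236  0.0006]
 [ 0.0007 -0.0004 -1.    ]]
[120.9985 229.3953]
[394.0807 205.5178]
```

View pics/scene1.png

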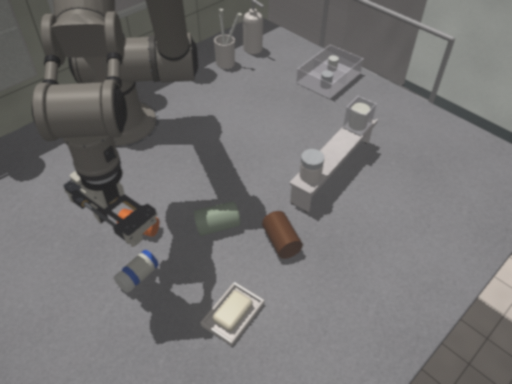

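The scene view shows the open gripper above and robot-side of the bottle, with the visible fingertip at (140,235). The bottle is undisturbed at (137,271).

```bash
python3 - <<'E'
from h import *
D=[([1.08,.3426,1.5249],(.1773,.4938,.2431)),([.1581,.2283,1.6076],(.4507,.1493,.2706)),([-.673,.4865,1.4238],(.5003,-.301,.199))]
A=[];b=[]
for j,p in D:
    c,s=np.cos(j[0]),np.sin(j[0]);r=c*p[0]+s*p[1];print("lat",-s*p[0]+c*p[1])
    A+=[[np.sin(j[1]),np.sin(j[1]+j[2]),1,0],[np.cos(j[1]),np.cos(j[1]+j[2]),0,1]];b+=[r,p[2]]
A=np.array(A);x,res,_,_=np.linalg.lstsq(A,b,rcond=None);print("L1 L2 a h-L3",x,A@x-b)
x2=np.linalg.lstsq(A[:,[0,1,3]],b,rcond=None)[0];print(x2,A[:,[0,1,3]]@x2-b)
print("orange",plane("top",(340,240),.026),plane("top",(354,272),.026))
P=plane("top",(378,215),.026);print("bottle",P)
ax=np.array([np.cos(np.radians(-83)),np.sin(np.radians(-83)),0])
G=P-ax*.005; # grasp 42 mm from base
R=Rdown(7,30);T=G+R[:,2]*.002;print("tcp target",T,"fingertip low",T+R[:,2]*.017)
U=T-R[:,2]*.07
q,c=plan(U,R,8,1);plan(T,R,6,1,q,c)
E
```

```text
lat 0.0763708270682916
lat 0.07647876684947548
lat 0.07648581719298525
L1 L2 a h-L3 [ 0.4923  0.3837 -0.0132 -0.1084] [ 0.0001  0.     -0.     -0.     -0.     -0.    ]
[ 0.4921  0.37   -0.1123] [ 0.0001 -0.     -0.0001 -0.0005  0.0001  0.0005]
orange [ 0.4302 -0.1953  0.026 ] [ 0.3447 -0.2324  0.026 ]
bottle [ 0.5032 -0.3011  0.026 ]
tcp target [ 0.5025 -0.2952  0.0243] fingertip low [ 0.5015 -0.2867  0.0095]
per row deg 3.724225668350351 end [ 0.507  -0.3296  0.0849]
[[1, [-0.3, 0.0, 1.4], [-0.0, 0.065, -0.0]], [1, [-0.5, 0.1, 1.4], [-0.0, 0.065, -0.0]], [1, [-0.5, 0.0, 1.4], [-0.0, 0.065, -0.0]], [1, [-0.6, 0.1, 1.3], [-0.0, 0.065, -0.0]], [1, [-0.7, 0.0, 1.3], [-0.0, 0.065, -0.0]], [1, [-0.8, 0.1, 1.2], [-0.0, 0.065, -0.0]], [1, [-0.8, 0.0, 1.2], [-0.0, 0.065, -0.0]], [1, [-0.9, 0.1, 1.1], [-0.0, 0.065, -0.0]]]
per row deg 0.057295779513082325 end [ 0.5026 -0.2949  0.0243]
[[1, [-0.0, -0.0, 1.2], [-0.0, 0.001, -0.0]], [1, [-0.0, -0.0, 1.1], [-0.0, 0.001, -0.0]], [1, [-0.0, -0.0, 1.2], [-0.0, 0.001, -0.0]], [1, [-0.0, -0.0, 1.2], [-0.0, 0.001, -0.0]], [1, [-0.0, -0.0, 1.1], [-0.0, 0.001, -0.0]], [1, [-0.0, -0.0, 1.2], [-0.0, 0.001, -0.0]]]
```

Call:
servo_tool(
  series=[
    [1,[-0.3,0,1.4],[0,0.065,0]],
    [1,[-0.5,0.1,1.4],[0,0.065,0]],
    [1,[-0.5,0,1.4],[0,0.065,0]],
    [1,[-0.6,0.1,1.3],[0,0.065,0]],
    [1,[-0.7,0,1.3],[0,0.065,0]],
    [1,[-0.8,0.1,1.2],[0,0.065,0]],
    [1,[-0.8,0,1.2],[0,0.065,0]],
    [1,[-0.9,0.1,1.1],[0,0.065,0]],
    [1,[0,0,0],[0,0,0]],
  ],
)

```text
time_s: 3.82
tool_pos: [0.5071, -0.3252, 0.0847]
tcp_rot: [[-0.107, 0.992, -0.065], [0.86, 0.125, 0.495], [0.5, -0.002, -0.866]]
wrist_force: [-0.3, -0.2, -0.3]
gripper_width: 0.998
grasp_force: 0.0
```

```bash
python3 - <<'E'
from h import *
s=ctrl.state();j=s['joint_pos'];print(s['time_s'],j,s['tool_pos'],s['tcp_rot'])
# FK guess
def fk(j,L3,h,sg,e):
    L1,L2,a=.4921,.37,0
    Z=lambda t:Ro.from_euler('z',t).as_matrix();Y=lambda t:Ro.from_euler('y',t).as_matrix()
    R=Z(j[0]);p=R@[a,.0764,h];R=R@Y(j[1]);p=p+R@[0,0,L1];R=R@Y(j[2]);p=p+R@[0,0,L2]
    R=R@Z(sg*j[3])@Y(j[4])@Z(e*j[5]);return p+R@[0,0,L3],R
for sg in(1,-1):
  for e in(1,-1):
    p,R=fk(j,.25,.1377,sg,e);print(sg,e,p,R[:,2],R[:,1])
    A=R[:,2];print(" L3 est residual",s['tool_pos']-p)
cv2.imwrite('pics/scene2.png',cv2.resize(ctrl.grab_frame('scene')[130:330,60:260,::-1],(600,600)))
E
```

```text
3.825 [-0.8413  0.8598  1.1634  0.2859  1.563  -1.0336] [ 0.5071 -0.3252  0.0847] [[-0.1074  0.9921 -0.0646]
 [ 0.8596  0.1253  0.4954]
 [ 0.4996 -0.0024 -0.8663]]
1 1 [ 0.5111 -0.3513  0.0805] [-0.0646  0.4954 -0.8663] [-0.1074  0.8596  0.4996]
 L3 est residual [-0.004   0.0261  0.0041]
1 -1 [ 0.5111 -0.3513  0.0805] [-0.0646  0.4954 -0.8663] [ 0.9235 -0.2992 -0.24  ]
 L3 est residual [-0.004   0.0261  0.0041]
-1 1 [ 0.406  -0.4453  0.0805] [-0.4851  0.1195 -0.8663] [-0.1943  0.9511  0.24  ]
 L3 est residual [0.1011 0.12   0.0041]
-1 -1 [ 0.406  -0.4453  0.0805] [-0.4851  0.1195 -0.8663] [ 0.8423 -0.2026 -0.4996]
 L3 est residual [0.1011 0.12   0.0041]
```

View pics/scene2.png

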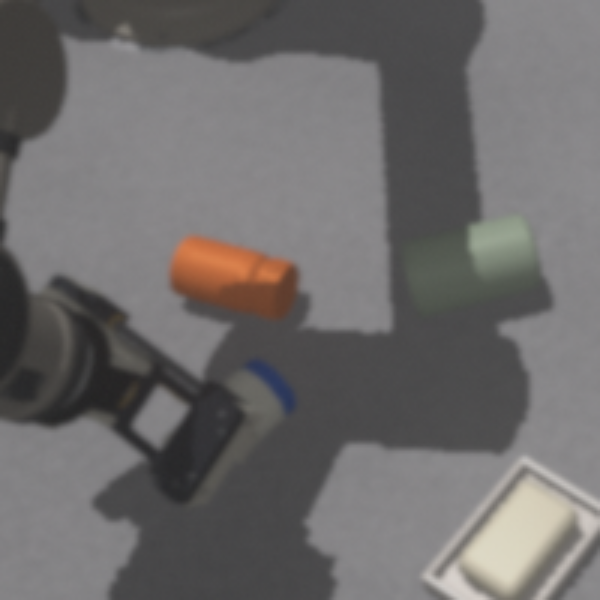

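Gripper straddles the bottle from the cap side (crop (200,440)), aligned with it, and clear of the orange bottle. Descending.

Call:
servo_tool(
  series=[
    [1,[-0.1,0,1.2],[0,0,0]],
    [1,[-0.1,0,1.2],[0,0,0]],
    [1,[-0.1,0,1.2],[0,0,0]],
    [1,[0,0,1.1],[0,0,0]],
    [1,[0,0,1.0],[0,0,0]],
    [1,[0,0,1.0],[0,0,0]],
    [1,[0,0,0],[0,0,0]],
  ],
)

```text
time_s: 4.75
tool_pos: [0.5036, -0.2946, 0.0263]
tcp_rot: [[-0.109, 0.992, -0.064], [0.86, 0.126, 0.494], [0.498, -0.001, -0.867]]
wrist_force: [0.3, 0.5, 1.0]
gripper_width: 0.998
grasp_force: 0.0
```

Call:
servo_tool(
  series=[
    [0.4,[0,0,0],[0,0,0]],
    [0.4,[0,0,0],[0,0,0]],
    [0.4,[0,0,0],[0,0,0]],
    [0.4,[0,0,0],[0,0,0]],
    [0.4,[0,0,0],[0,0,0]],
    [0.4,[0,0,0],[0,0,0]],
  ],
  newtons=20,
)

```text
time_s: 5.5
tool_pos: [0.504, -0.2954, 0.0271]
tcp_rot: [[-0.109, 0.992, -0.062], [0.861, 0.126, 0.493], [0.497, 0.0, -0.868]]
wrist_force: [-0.6, 0.9, 0.5]
gripper_width: 0.56
grasp_force: 20.0
```

```bash
cat >> h.py <<'E'
from scipy.optimize import least_squares
LO=np.array([-2.53,-.77,.04,-1,.28,-3.11])+.03;HI=np.array([2.53,2.02,2.7,4.14,2.66,3.11])-.03
def fk(j):
    Z=lambda t:Ro.from_euler('z',t).as_matrix();Y=lambda t:Ro.from_euler('y',t).as_matrix()
    R=Z(j[0]);p=R@[0,.0764,.1875];R=R@Y(j[1]);p=p+R@[0,0,.4921];R=R@Y(j[2]);p=p+R@[0,0,.37]
    R=R@Z(j[3])@Y(j[4])@Z(j[5]);return p+R@[0,0,.3027],R@Z(-np.pi/2)
def ik(P,R,j0):
    def e(j):
        p,r=fk(j);return np.r_[(p-P)*5,(r-R).ravel()]
    s=least_squares(e,np.clip(j0,LO+.01,HI-.01),bounds=(LO,HI));return s.x,np.abs(s.fun).max()
E
python3 - <<'E'
from h import *
s=ctrl.state();j=s['joint_pos'];print(s['time_s'],j,s['tool_pos'],fk(j)[0],s['gripper_width'],s['grasp_force'])
rng=np.random.default_rng(0)
for head in(4,8,14,20):
    R=Rdown(head+90,-60);P=np.array([.601,.303,.13])
    sols=[]
    for k in range(25):
        x,e=ik(P,R,rng.uniform(LO,HI) if k else j)
        if e<1e-3 and not any(np.abs(x-y).max()<.05 for y in sols):sols.append(x)
    print(head,*sols,sep="\n")
E
```

```text
5.5 [-0.8155  0.8921  1.2771  0.3006  1.4131 -1.056 ] [ 0.504  -0.2954  0.0271] [ 0.5089 -0.2999  0.0253] 0.5604228655743406 19.99541312456131
4
[ 0.5246  0.5541  2.0871  3.8514  0.6233 -1.9402]
8
[ 0.4855  0.5428  2.1149  3.6827  0.6065 -1.8512]
14
[ 0.4224  0.5297  2.1474  3.4194  0.5938 -1.7131]
20
[ 0.3559  0.5215  2.1681  3.1521  0.5952 -1.5761]
```

Grip holds at 51.6 mm, matching 52. The place pose needs the forearm-roll branch J4≈3.5, so I'll plan a joint-space path and turn it into tool increments.

```bash
cat >> h.py <<'E'
def jpath(ja,jb,n,g):
    ts=np.linspace(0,1,n+1);Js=[ja+(jb-ja)*(3*t*t-2*t**3) for t in ts];rows=[];info=[]
    c=None
    for k in range(n):
        p,r=fk(Js[k]);P,R=fk(Js[k+1])
        if c is None:c=r.copy();q=p.copy()
        d=np.round(c.T@(P-q)*100,1);w=np.round(Ro.from_matrix(c.T@R).as_rotvec(),2)
        q=q+c@d/100;c=c@Ro.from_rotvec(w).as_matrix();rows.append([g,d.tolist(),w.tolist()])
        info.append([*q,c[2,2],np.degrees(np.linalg.norm(w)),np.linalg.norm(d)])
    info=np.array(info);print(info[::3],"\nmax deg",info[:,4].max(),"cm",info[:,5].max(),"minz",info[:,2].min(),"joint step",np.abs(np.diff(Js,axis=0)).max(0))
    for i in range(0,n,10):print(json.dumps(rows[i:i+10]))
E
python3 - <<'E'
from h import *
s=ctrl.state();j=s['joint_pos'];r=s['tcp_rot']
ja,e=ik(np.array([.50,-.27,.30]),r,j);print("lift",ja,e)
for z,x in((.25,.58),(.25,.601),(.22,.601)):
    jb,e=ik(np.array([x,.303,z]),Rdown(98,-60.2),np.array([.4855,.54,2.11,3.68,.61,-1.85]));print("pre",z,x,jb,e)
jb,e=ik(np.array([.58,.303,.25]),Rdown(98,-60.2),np.array([.4855,.54,2.11,3.68,.61,-1.85]))
plan((.50,-.27,.30),r,8,.4)
jpath(ja,jb,30,.4)
E
```

```text
lift [-0.7718  1.0859  0.07    0.8712  2.5862 -3.08  ] 0.3955867150388649
pre 0.25 0.58 [ 0.5079  0.2966  2.0484  4.11    0.3864 -2.3144] 0.002621692405534809
pre 0.25 0.601 [ 0.4849  0.3236  2.0044  4.11    0.3631 -2.3309] 0.001384219846927992
pre 0.22 0.601 [ 0.4859  0.372   2.0387  3.9594  0.4155 -2.1667] 7.66053886991358e-15
per row deg 0.0 end [ 0.4997 -0.2699  0.3   ]
[[0.4, [2.0, -0.0, -2.8], [0.0, 0.0, 0.0]], [0.4, [1.9, -0.0, -2.8], [0.0, 0.0, 0.0]], [0.4, [2.0, -0.0, -2.8], [0.0, 0.0, 0.0]], [0.4, [2.0, -0.0, -2.8], [0.0, 0.0, 0.0]], [0.4, [2.0, -0.0, -2.8], [0.0, 0.0, 0.0]], [0.4, [1.9, -0.1, -2.8], [0.0, 0.0, 0.0]], [0.4, [2.0, 0.0, -2.8], [0.0, 0.0, 0.0]], [0.4, [2.0, 0.0, -2.8], [0.0, 0.0, 0.0]]]
[[ 0.5568 -0.2582  0.369  -0.6464  0.8103  0.4899]
 [ 0.5962 -0.2004  0.3892 -0.5706  4.1712  3.3971]
 [ 0.6549 -0.0831  0.4503 -0.3492  6.7307  5.5209]
 [ 0.7035  0.0524  0.5639  0.0799  9.2387  6.2241]
 [ 0.7418  0.1389  0.6893  0.5641 11.344   4.4609]
 [ 0.7893  0.1632  0.7324  0.7954 13.302   1.6401]
 [ 0.8176  0.1785  0.6437  0.6004 13.3758  4.3093]
 [ 0.7763  0.2205  0.48
[... 927 characters left out ...]
0.18, 0.13]], [0.4, [0.3, 1.4, 0.8], [-0.05, 0.17, 0.15]], [0.4, [0.1, 2.1, -0.5], [-0.06, 0.18, 0.15]], [0.4, [0.1, 2.8, -1.7], [-0.08, 0.16, 0.15]], [0.4, [0.5, 3.4, -2.6], [-0.08, 0.16, 0.15]], [0.4, [1.0, 3.8, -3.3], [-0.08, 0.15, 0.14]]]
[[0.4, [1.9, 4.1, -3.7], [-0.09, 0.15, 0.13]], [0.4, [2.5, 4.2, -3.8], [-0.08, 0.14, 0.13]], [0.4, [3.3, 3.8, -3.6], [-0.07, 0.13, 0.11]], [0.4, [3.6, 3.5, -3.3], [-0.06, 0.12, 0.09]], [0.4, [3.7, 2.9, -2.8], [-0.06, 0.1, 0.09]], [0.4, [3.6, 2.3, -2.3], [-0.04, 0.1, 0.07]], [0.4, [3.1, 1.7, -1.7], [-0.03, 0.07, 0.06]], [0.4, [2.5, 1.2, -1.2], [-0.03, 0.05, 0.04]], [0.4, [1.5, 0.7, -0.7], [-0.01, 0.04, 0.03]], [0.4, [0.6, 0.2, -0.2], [-0.01, 0.01, 0.0]]]
```

```bash
python3 - <<'E'
from h import *
s=ctrl.state();j=s['joint_pos'];r=s['tcp_rot'];rng=np.random.default_rng(1)
def multi(P,R,j0):
    best=[]
    for k in range(40):
        x,e=ik(np.array(P),R,np.array(j0)+rng.normal(0,.3,6)*(k>0))
        if e<2e-3:best.append(x)
    return min(best,key=lambda x:np.abs(x-j0).max()) if best else None
for P in((.50,-.29,.12),(.46,-.25,.22)):print(P,multi(P,r,j))
ja=multi((.46,-.25,.22),r,j)
pre=[.4855,.54,2.11,3.68,.61,-1.85]
jb=multi((.595,.302,.20),Rdown(98,-60.2),pre);print("pre",jb)
s0=plan((.46,-.25,.22),r,6,.4)
if ja is not None:jpath(ja,jb,30,.4)
E
```

```text
(0.5, -0.29, 0.12) [-0.815   0.7669  1.2485  0.297   1.56    2.1314]
(0.46, -0.25, 0.22) [-0.8178  0.5758  1.3184  0.2976  1.6767  2.1646]
pre [ 0.4905  0.3992  2.0744  3.8736  0.4626 -2.0681]
per row deg 0.0 end [ 0.4599 -0.2496  0.2199]
[[0.4, [2.3, -0.6, -2.4], [0.0, 0.0, 0.0]], [0.4, [2.4, -0.7, -2.3], [0.0, 0.0, 0.0]], [0.4, [2.3, -0.6, -2.4], [0.0, 0.0, 0.0]], [0.4, [2.3, -0.6, -2.4], [0.0, 0.0, 0.0]], [0.4, [2.3, -0.7, -2.4], [0.0, 0.0, 0.0]], [0.4, [2.4, -0.6, -2.3], [0.0, 0.0, 0.0]]]
[[ 0.4635 -0.2459  0.2198 -0.8677  1.2812  0.5385]
 [ 0.5148 -0.19    0.227  -0.8191  7.27    3.4554]
 [ 0.6007 -0.0827  0.2584 -0.6688 11.1396  5.1875]
 [ 0.6859  0.0441  0.3251 -0.3898 11.8118  5.4918]
 [ 0.745   0.1443  0.4017 -0.0691 10.0063  4.0398]
 [ 0.7739  0.1985  0.4374  0.1144  7.6442  1.578 ]
 [ 0.7661  0.2258  0.406   0.0748  6.1175  1.9672]
 [ 0.7215  0.2516  0.3306 -0.1312  6.6325  3.4496]
 [ 0.6579  0.2782  0.2553 -0.3433  5.0602  3.2342]
 [ 0.6066  0.2973  0.2095 -0.4716  2.5623  1.8466]] 
max deg 11.81182754172694 cm 5.616938667993447 minz 0.1996989518790031 joint step [0.0653 
[... 726 characters left out ...]
 -0.11]], [0.4, [0.2, 0.7, 1.4], [0.04, -0.09, -0.09]], [0.4, [0.8, 0.3, 0.7], [0.06, -0.07, -0.09]], [0.4, [1.5, 0.0, 0.1], [0.09, -0.04, -0.08]], [0.4, [1.9, -0.1, -0.5], [0.08, -0.01, -0.07]], [0.4, [2.5, -0.1, -0.9], [0.09, 0.02, -0.07]]]
[[0.4, [2.8, -0.1, -1.2], [0.07, 0.04, -0.07]], [0.4, [3.1, 0.2, -1.5], [0.07, 0.06, -0.07]], [0.4, [3.2, 0.3, -1.4], [0.05, 0.06, -0.06]], [0.4, [3.1, 0.5, -1.5], [0.03, 0.07, -0.06]], [0.4, [2.9, 0.6, -1.3], [0.02, 0.07, -0.05]], [0.4, [2.6, 0.7, -1.1], [0.01, 0.05, -0.05]], [0.4, [2.1, 0.7, -0.9], [0.0, 0.05, -0.04]], [0.4, [1.6, 0.6, -0.7], [0.0, 0.04, -0.02]], [0.4, [1.0, 0.4, -0.4], [0.0, 0.02, -0.02]], [0.4, [0.4, 0.2, -0.1], [0.0, 0.01, -0.01]]]
```

```bash
sed -i 's/R@Z(-np.pi\/2)/R@Z(np.pi\/2)/' h.py; cat >> h.py <<'E'
def multi(P,R,j0):
    best=[];rng=np.random.default_rng(1)
    for k in range(40):
        x,e=ik(np.array(P),R,np.array(j0)+rng.normal(0,.3,6)*(k>0))
        if e<2e-3:best.append(x)
    return min(best,key=lambda x:np.abs(x-j0).max()) if best else None
E
python3 - <<'E'
from h import *
s=ctrl.state();j=s['joint_pos'];r=s['tcp_rot']
ja=multi((.46,-.25,.22),r,j);print(ja)
jb=multi((.595,.302,.20),Rdown(98,-60.2),[.4855,.54,2.11,3.68,.61,1.1]);print("pre",jb)
# via: forearm folded, small J5, tool near down, J4 mid
jm=(ja+jb)/2
for m5 in(.6,.9):
    jm[4]=m5;jm[2]=2.05;jm[1]=.25;print("mid",jm,fk(jm)[0],fk(jm)[1][:,2])
    jpath(ja,jm,16,.4);jpath(jm,jb,16,.4)
E
```

```text
[-0.8178  0.5758  1.3184  0.2976  1.6767 -0.977 ]
pre [0.4905 0.3992 2.0744 3.8736 0.4626 1.0735]
mid [-0.1636  0.25    2.05    2.0856  0.6     0.0482] [0.6682 0.1179 0.3141] [ 0.8701  0.3545 -0.3426]
[[ 0.4662 -0.2433  0.2199 -0.8626  1.2812  0.911 ]
 [ 0.5438 -0.1535  0.2317 -0.796   6.3285  5.1361]
 [ 0.6409 -0.0178  0.2807 -0.5906 10.0554  5.5767]
 [ 0.6904  0.0759  0.329  -0.3705 12.2752  2.7875]
 [ 0.6834  0.1105  0.3285 -0.3167  9.2209  1.0817]
 [ 0.6685  0.1181  0.3144 -0.3414  1.8119  0.3317]] 
max deg 12.408207679417313 cm 6.00416522091123 minz 0.21988096358528023 joint step [0.061  0.0304 0.0682 0.1668 0.1004 0.0956]
[[0.4, [0.5, 0.7, 0.3], [-0.02, 0.01, 0.0]], [0.4, [1.6, 2.1, 0.8], [-0.05, 0.01, 0.02]], [0.4, [2.5, 2.9, 1.3], [-0.07, 0.03, 0.03]], [0.4, [3.5, 3.3, 1.8], [-0.09, 0.05, 0.04]], [0.4, [4.3, 3.3, 2.2], [-0.11, 0.06, 0.08]], [0.4, [4.8, 2.6, 2.5], [-0.1, 0.08, 0.1]], [0.4, [4.7, 1.5, 2.6], [-0.1, 0.08, 0.12]], [0.4, [4.3, 0.5, 2.5], [-0.09, 0.09, 0.16]], [0.4, [3.2, -0.6, 2.1], [-0.08, 0.09, 0.18]], [0.4, [2.0, -1.1, 1.6], [-0.07, 0.07, 0.19]]]
[[0.4, [0.6, -1
[... 3169 characters left out ...]
, 0.01, 0.02]], [0.4, [0.1, -0.2, 0.5], [-0.0, 0.02, 0.07]], [0.4, [0.1, -0.2, 0.7], [-0.01, 0.04, 0.11]], [0.4, [-0.0, -0.1, 0.9], [0.0, 0.05, 0.15]], [0.4, [-0.3, 0.2, 0.8], [-0.01, 0.05, 0.17]], [0.4, [-0.6, 0.6, 0.7], [-0.01, 0.06, 0.2]], [0.4, [-0.6, 1.3, 0.5], [-0.01, 0.06, 0.21]], [0.4, [-0.5, 1.9, 0.2], [-0.02, 0.06, 0.21]], [0.4, [-0.1, 2.5, -0.0], [-0.02, 0.06, 0.22]], [0.4, [0.4, 2.8, -0.3], [-0.02, 0.07, 0.21]]]
[[0.4, [1.0, 2.9, -0.5], [-0.02, 0.07, 0.2]], [0.4, [1.5, 2.7, -0.5], [-0.02, 0.06, 0.17]], [0.4, [1.7, 2.1, -0.5], [-0.0, 0.06, 0.15]], [0.4, [1.6, 1.6, -0.4], [-0.01, 0.04, 0.11]], [0.4, [1.2, 0.9, -0.2], [-0.0, 0.03, 0.07]], [0.4, [0.4, 0.3, -0.1], [-0.0, 0.01, 0.03]]]
```

Call:
servo_tool(
  series=[
    [0.4,[2.3,-0.6,-2.4],[0,0,0]],
    [0.4,[2.4,-0.7,-2.3],[0,0,0]],
    [0.4,[2.3,-0.6,-2.4],[0,0,0]],
    [0.4,[2.3,-0.6,-2.4],[0,0,0]],
    [0.4,[2.3,-0.7,-2.4],[0,0,0]],
    [0.4,[2.4,-0.6,-2.3],[0,0,0]],
  ],
)

```text
time_s: 6.25
tool_pos: [0.4595, -0.2493, 0.2207]
tcp_rot: [[-0.109, 0.992, -0.062], [0.861, 0.126, 0.493], [0.497, -0.0, -0.868]]
wrist_force: [0.5, -0.2, -1.0]
gripper_width: 0.559
grasp_force: 20.0
```

```bash
python3 - <<'E'
from h import *
s=ctrl.state();ja=s['joint_pos'];print(ja,s['tool_pos'],fk(ja)[0],np.abs(fk(ja)[1]-s['tcp_rot']).max())
jb=np.array([0.4905,0.3992,2.0744,3.8736,0.4626,1.0735])
jm=(ja+jb)/2;jm[4]=.6;jm[2]=2.05;jm[1]=.25
jpath(ja,jm,20,.4);jpath(jm,jb,20,.4)
E
```

```text
[-0.8168  0.5703  1.3304  0.2978  1.6702 -0.9779] [ 0.4595 -0.2493  0.2207] [ 0.4583 -0.2473  0.2192] 6.661338147750939e-16
[[ 0.4628 -0.2431  0.2189 -0.8678  0.573   0.6164]
 [ 0.5158 -0.1827  0.2253 -0.8276  4.6899  3.6028]
 [ 0.5974 -0.079   0.2531 -0.7039  7.382   4.7529]
 [ 0.6626  0.0225  0.2995 -0.5063  8.9131  3.8601]
 [ 0.6908  0.0833  0.3312 -0.3478 10.2012  1.7321]
 [ 0.6843  0.109   0.3289 -0.3155  7.9804  0.8062]
 [ 0.6692  0.1179  0.3158 -0.3384  3.4852  0.5477]] 
max deg 10.201223519528051 cm 4.752893855326458 minz 0.21890794905828767 joint step [0.0489 0.0239 0.0538 0.1336 0.08   0.0767]
[[0.4, [0.3, 0.5, 0.2], [-0.01, 0.0, 0.0]], [0.4, [1.0, 1.3, 0.5], [-0.03, 0.01, 0.01]], [0.4, [1.7, 2.0, 0.8], [-0.05, 0.02, 0.02]], [0.4, [2.3, 2.5, 1.2], [-0.07, 0.03, 0.03]], [0.4, [2.8, 2.7, 1.5], [-0.07, 0.04, 0.04]], [0.4, [3.4, 2.5, 1.8], [-0.08, 0.04, 0.05]], [0.4, [3.7, 2.3, 1.9], [-0.09, 0.06, 0.07]], [0.4, [3.9, 1.6, 2.1], [-0.08, 0.07, 0.1]], [0.4, [3.7, 1.0, 2.1], [-0.08, 0.07, 0.11]], [0.4, [3.3, 0.1, 2.0], [-0.07, 0.07, 0.12]]]
[[0.4, [2.7, -0.4, 1.7], [-0.07, 0.07, 0.
[... 1114 characters left out ...]
5], [0.01, 0.02, 0.12]], [0.4, [-0.9, -0.4, 0.6], [0.01, 0.02, 0.15]], [0.4, [-1.1, -0.2, 0.5], [0.0, 0.02, 0.15]], [0.4, [-1.3, 0.2, 0.4], [0.0, 0.02, 0.17]], [0.4, [-1.2, 0.7, 0.4], [0.0, 0.02, 0.18]], [0.4, [-1.1, 1.2, 0.2], [-0.0, 0.02, 0.18]]]
[[0.4, [-0.8, 1.5, 0.0], [-0.01, 0.03, 0.18]], [0.4, [-0.4, 1.9, -0.1], [-0.0, 0.03, 0.17]], [0.4, [0.0, 2.0, -0.2], [-0.01, 0.03, 0.17]], [0.4, [0.5, 2.0, -0.2], [-0.0, 0.04, 0.15]], [0.4, [0.8, 1.8, -0.4], [-0.01, 0.03, 0.14]], [0.4, [1.0, 1.5, -0.3], [0.0, 0.03, 0.12]], [0.4, [1.0, 1.2, -0.3], [0.0, 0.03, 0.1]], [0.4, [0.9, 0.8, -0.2], [0.01, 0.02, 0.07]], [0.4, [0.6, 0.5, -0.2], [-0.0, 0.01, 0.05]], [0.4, [0.2, 0.2, -0.0], [-0.0, 0.01, 0.01]]]
```

Call:
servo_tool(
  series=[
    [0.4,[0.3,0.5,0.2],[-0.01,0,0]],
    [0.4,[1.0,1.3,0.5],[-0.03,0.01,0.01]],
    [0.4,[1.7,2.0,0.8],[-0.05,0.02,0.02]],
    [0.4,[2.3,2.5,1.2],[-0.07,0.03,0.03]],
    [0.4,[2.8,2.7,1.5],[-0.07,0.04,0.04]],
    [0.4,[3.4,2.5,1.8],[-0.08,0.04,0.05]],
    [0.4,[3.7,2.3,1.9],[-0.09,0.06,0.07]],
    [0.4,[3.9,1.6,2.1],[-0.08,0.07,0.1]],
    [0.4,[3.7,1.0,2.1],[-0.08,0.07,0.11]],
    [0.4,[3.3,0.1,2.0],[-0.07,0.07,0.12]],
  ],
)

```text
time_s: 7.5
tool_pos: [0.6648, 0.0217, 0.2986]
tcp_rot: [[0.273, 0.778, 0.566], [0.43, -0.625, 0.652], [0.861, 0.066, -0.505]]
wrist_force: [0.1, -0.2, -1.2]
gripper_width: 0.564
grasp_force: 20.0
```

Call:
servo_tool(
  series=[
    [0.4,[2.7,-0.4,1.7],[-0.07,0.07,0.14]],
    [0.4,[1.9,-0.8,1.4],[-0.06,0.06,0.15]],
    [0.4,[1.0,-1.0,1.0],[-0.05,0.06,0.16]],
    [0.4,[0.2,-1.0,0.6],[-0.05,0.04,0.14]],
    [0.4,[-0.3,-0.8,0.3],[-0.04,0.03,0.14]],
    [0.4,[-0.7,-0.4,0.0],[-0.04,0.03,0.13]],
    [0.4,[-0.8,-0.2,-0.1],[-0.03,0.01,0.1]],
    [0.4,[-0.8,0.0,-0.2],[-0.03,0.02,0.08]],
    [0.4,[-0.5,0.1,-0.2],[-0.01,0,0.06]],
    [0.4,[-0.2,0.1,0],[-0.01,0,0.01]],
  ],
)

```text
time_s: 8.75
tool_pos: [0.669, 0.1166, 0.312]
tcp_rot: [[0.499, 0.006, 0.866], [-0.611, -0.707, 0.357], [0.614, -0.708, -0.349]]
wrist_force: [0.4, 0.1, -1.1]
gripper_width: 0.566
grasp_force: 20.0
```

```bash
python3 - <<'E'
from h import *
s=ctrl.state();ja=s['joint_pos'];print(s['time_s'],ja,s['tool_pos'],s['tcp_rot'],s['gripper_width'])
jb=multi((.592,.302,.20),Rdown(98,-60.2),[0.4905,0.3992,2.0744,3.8736,0.4626,1.0735]);print(jb)
jpath(ja,jb,20,.4)
E
```

```text
8.75 [-0.1659  0.302   2.0034  2.0761  0.6013  0.0511] [0.669  0.1166 0.312 ] [[ 0.4995  0.0056  0.8663]
 [-0.6111 -0.7065  0.3569]
 [ 0.6141 -0.7077 -0.3495]] 0.5662270561434349
[0.4939 0.3958 2.0807 3.8756 0.4661 1.0743]
[[ 0.6904  0.1163  0.304  -0.3495  1.1459  0.2449]
 [ 0.6948  0.1383  0.3089 -0.3125  6.3544  0.9487]
 [ 0.6956  0.1759  0.3087 -0.2789  8.6704  1.3748]
 [ 0.6828  0.2163  0.2922 -0.2921 10.4712  1.6971]
 [ 0.6544  0.2538  0.2595 -0.3488  9.8908  2.0396]
 [ 0.6186  0.284   0.2239 -0.4366  7.0871  1.8708]
 [ 0.5942  0.301   0.2015 -0.4889  2.9772  0.8062]] 
max deg 10.471185801540924 cm 2.078460969082653 minz 0.20027691650098045 joint step [0.0493 0.007  0.0058 0.1345 0.0101 0.0765]
[[0.4, [-0.1, -0.2, 0.1], [0.0, 0.0, 0.02]], [0.4, [-0.1, -0.4, 0.2], [0.01, 0.01, 0.05]], [0.4, [-0.4, -0.7, 0.4], [0.0, 0.02, 0.07]], [0.4, [-0.5, -0.7, 0.4], [0.01, 0.01, 0.11]], [0.4, [-0.8, -0.8, 0.5], [0.01, 0.02, 0.12]], [0.4, [-1.0, -0.5, 0.4], [0.01, 0.02, 0.15]], [0.4, [-1.3, -0.2, 0.4], [0.0, 0.02, 0.15]], [0.4, [-1.4, 0.1, 0.3], [0.01, 0.02, 0.17]], [0.4, [-1.3, 0.7, 0.1], [-0.0, 0.02, 0.18]], [0.4, [-1.2, 1.2, 0.0], [-0.01, 0.03, 0.18]]]
[[0.4, [-0.9, 1.5, -0.1], [-0.0, 0.02, 0.18]], [0.4, [-0.4, 1.9, -0.3], [-0.01, 0.03, 0.17]], [0.4, [-0.0, 2.0, -0.4], [-0.0, 0.03, 0.17]], [0.4, [0.4, 2.0, -0.4], [-0.01, 0.04, 0.15]], [0.4, [0.8, 1.7, -0.5], [0.0, 0.03, 0.14]], [0.4, [1.0, 1.5, -0.5], [0.0, 0.03, 0.12]], [0.4, [1.1, 1.2, -0.4], [0.0, 0.03, 0.1]], [0.4, [0.9, 0.8, -0.3], [0.0, 0.02, 0.07]], [0.4, [0.6, 0.5, -0.2], [0.01, 0.01, 0.05]], [0.4, [0.2, 0.1, -0.1], [-0.0, 0.01, 0.02]]]
```

Call:
servo_tool(
  series=[
    [0.4,[0,-0.1,0.1],[0,0,0.02]],
    [0.4,[-0.2,-0.5,0.3],[0.01,0.01,0.05]],
    [0.4,[-0.3,-0.5,0.4],[0,0.01,0.07]],
    [0.4,[-0.4,-0.7,0.5],[0.01,0.02,0.11]],
    [0.4,[-0.7,-0.7,0.5],[0.01,0.02,0.12]],
    [0.4,[-0.9,-0.4,0.6],[0.01,0.02,0.15]],
    [0.4,[-1.1,-0.2,0.5],[0,0.02,0.15]],
    [0.4,[-1.3,0.2,0.4],[0,0.02,0.17]],
    [0.4,[-1.2,0.7,0.4],[0,0.02,0.18]],
    [0.4,[-1.1,1.2,0.2],[0,0.02,0.18]],
  ],
)

```text
time_s: 10.0
tool_pos: [0.6754, 0.212, 0.2972]
tcp_rot: [[0.105, -0.358, 0.928], [-0.903, 0.356, 0.24], [-0.416, -0.863, -0.286]]
wrist_force: [-1.0, -0.6, -1.7]
gripper_width: 0.558
grasp_force: 20.0
```

Call:
servo_tool(
  series=[
    [0.4,[-0.8,1.5,0],[-0.01,0.03,0.18]],
    [0.4,[-0.4,1.9,-0.1],[0,0.03,0.17]],
    [0.4,[0,2.0,-0.2],[-0.01,0.03,0.17]],
    [0.4,[0.5,2.0,-0.2],[0,0.04,0.15]],
    [0.4,[0.8,1.8,-0.4],[-0.01,0.03,0.14]],
    [0.4,[1.0,1.5,-0.3],[0,0.03,0.12]],
    [0.4,[1.0,1.2,-0.3],[0,0.03,0.1]],
    [0.4,[0.9,0.8,-0.2],[0.01,0.02,0.07]],
    [0.4,[0.6,0.5,-0.2],[0,0.01,0.05]],
    [0.4,[0.2,0.2,0],[0,0.01,0.01]],
  ],
)

```text
time_s: 11.25
tool_pos: [0.5957, 0.2999, 0.1996]
tcp_rot: [[-0.495, -0.144, 0.857], [-0.079, 0.99, 0.121], [-0.865, -0.008, -0.502]]
wrist_force: [-0.2, -0.7, -1.8]
gripper_width: 0.562
grasp_force: 20.0
```

```bash
python3 - <<'E'
from h import *
s=ctrl.state();ja=s['joint_pos'];print(s['time_s'],ja,s['tool_pos'],s['tcp_rot'],s['gripper_width'])
a=ctrl.grab_frame('top')[:,:,::-1];b=ctrl.grab_frame('scene')[:,:,::-1]
cv2.imwrite('pics/top3.png',a);cv2.imwrite('pics/scene3.png',b)
cv2.imwrite('pics/both3.png',np.vstack([cv2.resize(a[120:210,70:250],(560,280)),cv2.resize(b[70:210,250:410],(350,306))[:,:350] if 0 else cv2.copyMakeBorder(cv2.resize(b[70:210,260:400],(320,320)),0,0,0,240,0)]))
plan((.599,.302,.150),Rdown(98,-60.2),6,.4)
E
```

```text
11.25 [0.4832 0.4559 2.0175 3.8663 0.4544 1.067 ] [0.5957 0.2999 0.1996] [[-0.4955 -0.1443  0.8566]
 [-0.0791  0.9895  0.1209]
 [-0.865  -0.0078 -0.5017]] 0.56185684572649
per row deg 0.1281172578150919 end [0.5992 0.3021 0.1499]
[[0.4, [0.7, 0.0, 0.5], [0.0, -0.001, 0.002]], [0.4, [0.7, 0.1, 0.4], [0.0, -0.001, 0.002]], [0.4, [0.7, 0.0, 0.5], [0.0, -0.001, 0.002]], [0.4, [0.7, 0.0, 0.5], [0.0, -0.001, 0.002]], [0.4, [0.7, 0.1, 0.4], [0.0, -0.001, 0.002]], [0.4, [0.7, -0.0, 0.5], [0.0, -0.001, 0.002]]]
```

View pics/both3.png

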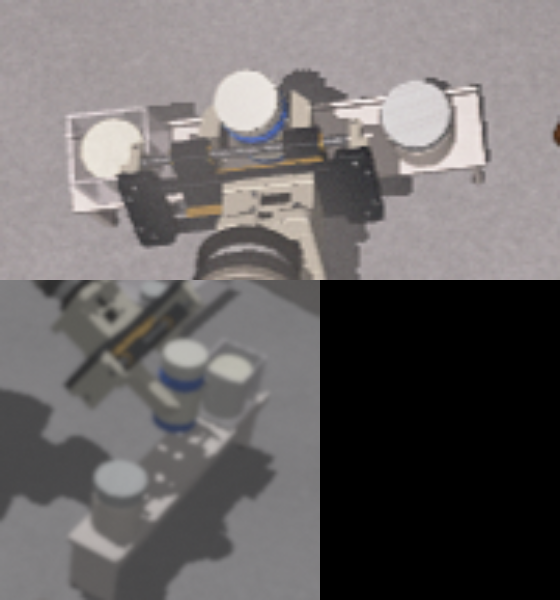

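The bottle is held upright, cap at top-crop (247,99), between box (110,150) and jar (415,115). The body is in front of the board.

```bash
python3 - <<'E'
from h import *
t=(247/3.111+70,99/3.111+120);sc=(186/2.2857+260,74/2.2857+70)
print("cap tri",tri(sc,t),"top@.255",plane("top",t,.255),"scene@.255",plane("scene",sc,.255))
s=ctrl.state();print("grasp",s['tool_pos']-.002*s['tcp_rot'][:,2])
# board edges local frame
C=np.array([.600,.304,.085]);a=np.array([.990,.139]);b=np.array([-.139,.990])
def loc(P):d=np.array(P)[:2]-C[:2];return d@a,d@b
pts={"front@150":("top",(150,181.4),.085),"front@180":("top",(180,177.7),.085),"lip@150":("top",(150,156),.093),"lip@180":("top",(180,153),.093),"jar":("top",(204.3,157),.155),"cap":("top",t,.255)}
for k,(n,p,z) in pts.items():print(k,loc(plane(n,p,z)))
# box rim right edge in top crop (495,50)-(495,105) at z .16
for c in((495,50),(495,105),(430,55),(432,108)):print("box rim",loc(plane("top",((c[0]-400)/2.5+80,c[1]/2.5+135),.16)))
E
```

```text
cap tri (array([0.5996, 0.298 , 0.248 ]), np.float64(0.001791913376170745)) top@.255 [0.5968 0.2957 0.255 ] scene@.255 [0.605 0.291 0.255]
grasp [0.5944 0.2996 0.2013]
front@150 (np.float64(-0.03171372021908298), np.float64(0.027138962928170713))
front@180 (np.float64(-0.030133632297434938), np.float64(-0.054223687523852225))
lip@150 (np.float64(0.0370674185739472), np.float64(0.0212733775521932))
lip@180 (np.float64(0.03677864803126263), np.float64(-0.060403989958428994))
jar (np.float64(-0.0005176181479562782), np.float64(-0.12939811212162997))
cap (np.float64(-0.004294693208921249), np.float64(-0.007809534617875709))
box rim (np.float64(0.02716865440394243), np.float64(0.0907129374681389))
box rim (np.float64(-0.031242135227609717), np.float64(0.0934612910902375))
box rim (np.float64(0.02900279816893286), np.float64(0.15753414081193953))
box rim (np.float64(-0.027504031780888165), np.float64(0.15749295437004762))
```

```bash
python3 - <<'E'
from h import *
q,c=plan((.6025,.305,.139),Rdown(98,-60.2),8,.4)
plan((.6025,.305,.135),Rdown(98,-60.2),1,.4,q,c)
E
```

```text
per row deg 0.08102846845413955 end [0.6026 0.3055 0.1385]
[[0.4, [0.6, 0.1, 0.5], [0.0, -0.001, 0.001]], [0.4, [0.6, 0.0, 0.4], [0.0, -0.001, 0.001]], [0.4, [0.7, 0.1, 0.5], [0.0, -0.001, 0.001]], [0.4, [0.6, 0.0, 0.4], [0.0, -0.001, 0.001]], [0.4, [0.6, 0.1, 0.5], [0.0, -0.001, 0.001]], [0.4, [0.6, 0.0, 0.4], [0.0, -0.001, 0.001]], [0.4, [0.6, 0.1, 0.5], [0.0, -0.001, 0.001]], [0.4, [0.7, 0.1, 0.5], [0.0, -0.001, 0.001]]]
per row deg 0.25623451563018373 end [0.6029 0.3055 0.1349]
[[0.4, [0.3, -0.0, 0.2], [0.0, 0.004, 0.002]]]
```

Call:
servo_tool(
  series=[
    [0.4,[0.6,0.1,0.5],[0,-0.001,0.001]],
    [0.4,[0.6,0,0.4],[0,-0.001,0.001]],
    [0.4,[0.7,0.1,0.5],[0,-0.001,0.001]],
    [0.4,[0.6,0,0.4],[0,-0.001,0.001]],
    [0.4,[0.6,0.1,0.5],[0,-0.001,0.001]],
    [0.4,[0.6,0,0.4],[0,-0.001,0.001]],
    [0.4,[0.6,0.1,0.5],[0,-0.001,0.001]],
    [0.4,[0.7,0,0.5],[0,-0.001,0.001]],
    [0.4,[0,0,0],[0,0,0]],
  ],
)

```text
time_s: 12.48
tool_pos: [0.6023, 0.3043, 0.1373]
tcp_rot: [[-0.49, -0.14, 0.86], [-0.071, 0.99, 0.121], [-0.869, -0.002, -0.495]]
wrist_force: [0.7, -0.3, -1.7]
gripper_width: 0.563
grasp_force: 20.0
```

```bash
python3 - <<'E'
from h import *
s=ctrl.state();print(s['time_s'],s['tool_pos'],s['tcp_rot'],s['wrist_force'])
a=ctrl.grab_frame('top')[:,:,::-1];b=ctrl.grab_frame('scene')[:,:,::-1]
cv2.imwrite('pics/both4.png',np.hstack([cv2.resize(b[85:205,285:385],(500,600)),cv2.copyMakeBorder(cv2.resize(a[130:190,125:185],(300,300)),0,300,0,0,0)]))
E
```

```text
12.475 [0.6023 0.3043 0.1373] [[-0.4899 -0.1402  0.8605]
 [-0.071   0.9901  0.121 ]
 [-0.8689 -0.0018 -0.495 ]] [ 0.6582 -0.3067 -1.688 ]
```

View pics/both4.png

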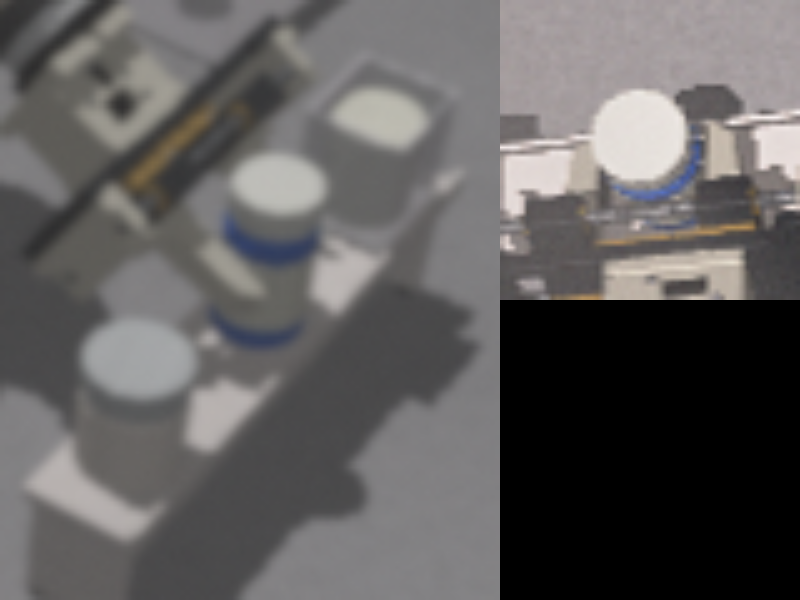

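The scene crop shows the bottle (270,250) just above the board, mid-depth, clear of jar and box. The top crop has its cap at (141,135).

Call:
servo_tool(
  series=[
    [0.4,[0.13,0,0.08],[0,0,0]],
    [0.4,[0.13,0,0.08],[0,0,0]],
    [0.4,[0.13,0,0.08],[0,0,0]],
    [0.4,[0,0,0],[0,0,0]],
  ],
)

```text
time_s: 13.08
tool_pos: [0.6027, 0.3044, 0.1337]
tcp_rot: [[-0.489, -0.14, 0.861], [-0.07, 0.99, 0.121], [-0.87, -0.001, -0.494]]
wrist_force: [0.3, -0.7, -0.9]
gripper_width: 0.56
grasp_force: 20.0
```

```bash
python3 - <<'E'
from h import *
C=np.array([.602,.304]);a=np.array([.990,.139]);b=np.array([-.139,.990])
loc=lambda P:(np.array(P)[:2]-C)@np.c_[a,b]
t=(153.2,157.);s=(285+278/5,85+185/5)
P,e=tri(s,t);print("cap tri",P,e,loc(P))
for z in(.185,.19):print(z,loc(plane("top",t,z)),loc(plane("scene",s,z)))
st=ctrl.state();print(st['tool_pos'],st['wrist_force'],loc(st['tool_pos']-.002*st['tcp_rot'][:,2]))
E
```

```text
cap tri [0.605  0.3016 0.1861] 0.0019336864477589122 [ 0.0026 -0.0028]
0.185 [ 0.0022 -0.0033] [ 0.0026 -0.0006]
0.19 [ 0.0006 -0.0042] [ 0.0051 -0.0063]
[0.6027 0.3044 0.1337] [ 0.252  -0.6863 -0.9152] [-0.001   0.0003]
```

Call:
servo_tool(
  series=[
    [0.4,[0.09,0,0.05],[0,0,0]],
    [0.4,[0.09,0,0.05],[0,0,0]],
    [0.4,[0,0,0],[0,0,0]],
  ],
)

```text
time_s: 13.45
tool_pos: [0.6026, 0.3044, 0.1316]
tcp_rot: [[-0.489, -0.14, 0.861], [-0.07, 0.99, 0.121], [-0.87, -0.001, -0.494]]
wrist_force: [-0.5, -0.4, -1.3]
gripper_width: 0.564
grasp_force: 20.0
```

Call:
servo_tool(
  series=[
    [0.4,[0.09,0,0.05],[0,0,0]],
    [0.4,[0,0,0],[0,0,0]],
  ],
)

```text
time_s: 13.7
tool_pos: [0.6027, 0.3044, 0.1306]
tcp_rot: [[-0.489, -0.14, 0.861], [-0.07, 0.99, 0.121], [-0.87, -0.001, -0.494]]
wrist_force: [0.7, -1.3, -2.2]
gripper_width: 0.566
grasp_force: 20.0
```

Call:
servo_tool(
  series=[
    [0.4,[0.09,0,0.05],[0,0,0]],
    [0.4,[0,0,0],[0,0,0]],
  ],
)

```text
time_s: 13.95
tool_pos: [0.603, 0.3045, 0.1304]
tcp_rot: [[-0.487, -0.14, 0.862], [-0.07, 0.99, 0.121], [-0.871, -0.001, -0.492]]
wrist_force: [-1.9, -0.3, 3.3]
gripper_width: 0.562
grasp_force: 20.0
```

Contact felt (+5 N) at board height. Release gently.

Call:
servo_tool(
  series=[
    [0.4,[0.04,0,0.02],[0,0,0]],
    [0.4,[0,0,0],[0,0,0]],
    [0.4,[0,0,0],[0,0,0]],
  ],
  newtons=5,
)

```text
time_s: 14.32
tool_pos: [0.603, 0.3046, 0.1303]
tcp_rot: [[-0.487, -0.14, 0.862], [-0.07, 0.99, 0.122], [-0.871, -0.001, -0.492]]
wrist_force: [-3.2, -0.7, 5.5]
gripper_width: 0.562
grasp_force: 5.0
```

Call:
servo_tool(
  series=[
    [0.6,[0,0,0],[0,0,0]],
    [0.65,[0,0,0],[0,0,0]],
    [0.75,[0,0,0],[0,0,0]],
    [0.8,[0,0,0],[0,0,0]],
  ],
)

```text
time_s: 14.82
tool_pos: [0.6026, 0.3044, 0.129]
tcp_rot: [[-0.489, -0.14, 0.861], [-0.07, 0.99, 0.121], [-0.869, -0.001, -0.494]]
wrist_force: [-0.1, 0.3, 0.6]
gripper_width: 0.783
grasp_force: 0.0
```

```bash
python3 - <<'E'
from h import *
s=ctrl.state();print(s['time_s'],s['tool_pos'],s['wrist_force'],s['gripper_width'],s['joint_pos'])
a=ctrl.grab_frame('top')[:,:,::-1];b=ctrl.grab_frame('scene')[:,:,::-1]
cv2.imwrite('pics/top5.png',a);cv2.imwrite('pics/scene5.png',b)
for n,im,roi in(("top",a,(125,130,60,60)),("scene",b,(320,95,45,75))):
    H,S,V=cv2.split(cv2.cvtColor(im,40));x,y,w,h=roi;m=np.zeros(H.shape,bool);m[y:y+h,x:x+w]=((S<40)&(V>(185 if n=="top" else 130)))[y:y+h,x:x+w]
    print(n,[(q[0],q[1],q[2]) for q in blobs(m,60)])
    m[:]=False;m[y:y+h,x:x+w]=((H>105)&(H<130)&(S>90))[y:y+h,x:x+w];print(" blue",[(q[0],q[1],q[2]) for q in blobs(m,15)])
R=s['tcp_rot'];back=s['tool_pos']-np.array([.99,.139,0])*.13+np.array([0,0,.05]);plan(back,R,8,.85)
E
```

```text
14.825 [0.6026 0.3044 0.129 ] [-0.0776  0.3466  0.6423] 0.7828106436418975 [0.4862 0.6182 2.0397 3.6799 0.6135 1.2914]
top [(115, array([160.3203, 184.5739]), (147, 181, 27, 9)), (366, array([146.7464, 159.3311]), (125, 148, 38, 24))]
 blue []
scene [(107, array([330.8193, 163.3178]), (322, 155, 19, 15)), (125, array([353.192, 139.22 ]), (346, 129, 17, 21)), (182, array([340.0634, 123.5473]), (330, 117, 20, 14)), (120, array([358.4431, 107.6375]), (351, 102, 14, 13))]
 blue [(34, array([337.2736, 136.1542]), (330, 132, 17, 7))]
per row deg 0.0 end [0.4735 0.2862 0.179 ]
[[0.85, [0.3, 0.0, -1.7], [0.0, 0.0, -0.0]], [0.85, [0.2, 0.0, -1.7], [0.0, 0.0, -0.0]], [0.85, [0.3, 0.0, -1.8], [0.0, 0.0, -0.0]], [0.85, [0.2, 0.0, -1.7], [0.0, 0.0, -0.0]], [0.85, [0.3, 0.0, -1.7], [0.0, 0.0, -0.0]], [0.85, [0.3, 0.0, -1.7], [0.0, 0.0, -0.0]], [0.85, [0.2, 0.0, -1.7], [0.0, 0.0, -0.0]], [0.85, [0.3, 0.0, -1.8], [0.0, 0.0, -0.0]]]
```

Call:
servo_tool(
  series=[
    [0.85,[0,0,-1.0],[0,0,0]],
    [0.85,[0,0,-1.6],[0,0,0]],
    [0.85,[0.2,0,-1.8],[0,0,0]],
    [0.85,[0.2,0,-1.8],[0,0,0]],
    [0.85,[0.2,0,-1.8],[0,0,0]],
    [0.85,[0.2,0,-1.8],[0,0,0]],
    [0.85,[0.2,0,-1.8],[0,0,0]],
    [0.85,[0.2,0,-1.8],[0,0,0]],
    [1,[0,0,0],[0,0,0]],
  ],
)

```text
time_s: 16.05
tool_pos: [0.4803, 0.2875, 0.1855]
tcp_rot: [[-0.488, -0.141, 0.861], [-0.071, 0.99, 0.122], [-0.87, -0.001, -0.493]]
wrist_force: [-0.1, 0.3, 0.0]
gripper_width: 0.918
grasp_force: 0.0
```

```bash
python3 - <<'E'
from h import *
import h
s=ctrl.state();print(s['time_s'],s['tool_pos'],s['joint_pos'])
D=[([1.08,.3426,1.5249,0,1.2754,-.146],(.1773,.4938,.2431)),([.1581,.2283,1.6076,0,1.3063,-.5361],(.4507,.1493,.2706)),([-.673,.4865,1.4238,0,1.2321,-.797],(.5003,-.301,.199)),
([-.8413,.8598,1.1634,.2859,1.563,-1.0336],(.5071,-.3252,.0847)),([-.8155,.8921,1.2771,.3006,1.4131,-1.056],(.504,-.2954,.0271)),([-.8168,.5703,1.3304,.2978,1.6702,-.9779],(.4595,-.2493,.2207)),
([-.1659,.302,2.0034,2.0761,.6013,.0511],(.669,.1166,.312)),([.4832,.4559,2.0175,3.8663,.4544,1.067],(.5957,.2999,.1996)),([.4862,.6182,2.0397,3.6799,.6135,1.2914],(.6026,.3044,.129)),(s['joint_pos'],s['tool_pos'])]
def fkp(j,v):
    L1,L2,L3,H,a,d,xo,yo=v
    Z=lambda t:Ro.from_euler('z',t).as_matrix();Y=lambda t:Ro.from_euler('y',t).as_matrix()
    R=Z(j[0]);p=R@[a,d,H];R=R@Y(j[1]);p=p+R@[0,0,L1];R=R@Y(j[2]);p=p+R@[xo,0,L2]
    R=R@Z(j[3])@Y(j[4]);return p+R@[yo,0,L3]
S=least_squares(lambda v:np.r_[np.ravel([fkp(j,v)-p for j,p in D]),0*v],[.492,.37,.303,.1875,0,.0764,0,0]);print(S.x,np.abs(S.fun).max())
# bottle check
a=ctrl.grab_frame('top')[:,:,::-1];b=ctrl.grab_frame('scene')[:,:,::-1]
cv2.imwrite('pics/top6.png',a);cv2.imwrite('pics/scene6.png',b)
for n,im,roi in(("top",a,(125,130,60,60)),("scene",b,(320,95,45,75))):
    H,Sa,V=cv2.split(cv2.cvtColor(im,40));x,y,w,hh=roi;m=np.zeros(H.shape,bool);m[y:y+hh,x:x+w]=((H>105)&(H<130)&(Sa>90))[y:y+hh,x:x+w];print(n,"blue",[(q[0],q[1],q[2]) for q in blobs(m,8)])
E
```

```text
16.05 [0.4803 0.2875 0.1855] [0.6175 0.3857 2.2735 3.8603 0.6507 1.2108]
[0.5062 0.3796 0.301  0.2229 0.     0.0764 0.0465 0.    ] 7.029678374487203e-05
top blue []
scene blue [(31, array([337.1237, 136.2366]), (330, 132, 17, 7))]
```

```bash
sed -i 's/\[0,.0764,.1875\]/[0,.0764,.2229]/; s/\[0,0,.4921\]/[0,0,.5062]/; s/\[0,0,.37\]/[.0465,0,.3796]/; s/\[0,0,.3027\]/[0,0,.301]/' h.py
python3 - <<'E'
from h import *
a=cv2.imread('pics/top6.png');b=cv2.imread('pics/scene6.png')
cv2.imwrite('pics/both6.png',np.hstack([cv2.resize(b[95:205,285:385],(436,480)),cv2.copyMakeBorder(cv2.resize(a[130:200,85:235],(364,170)),0,310,0,0,0)]))
s=ctrl.state();j=s['joint_pos']
Tc=np.array([.524,-.064,.033])
ax=np.array([np.cos(np.radians(-116.5)),np.sin(np.radians(-116.5)),0]) # to mouth
for th in(45,60):
    R=Rdown(-116.5+90,th);jp=multi(Tc,R,[-.3,.8,1.3,.4,1.3,-.5]);print(th,"pick",jp)
    for P in((.52,-.15,.055),(.56,-.1,.055),(.6,-.15,.055)):
        az=np.degrees(np.arctan2(P[1],P[0]))
        for hd in(az,az+25,az-25):
            jq=multi(P,Rdown(hd+90,th-90),jp if jp is not None else [-.3,.8,1.3,.4,1.3,-.5]);print("  place",P,round(hd),jq)
E
```

```text
45 pick [-0.6891  0.7395  1.872   0.9483  1.0125 -0.9511]
  place (0.52, -0.15, 0.055) -16 None
  place (0.52, -0.15, 0.055) 9 [-0.7476  0.5891  2.2458  1.9228  0.6329  1.9831]
  place (0.52, -0.15, 0.055) -41 None
  place (0.56, -0.1, 0.055) -10 None
  place (0.56, -0.1, 0.055) 15 [-0.6105  0.6049  2.1743  1.885   0.6045  2.0677]
  place (0.56, -0.1, 0.055) -35 None
  place (0.6, -0.15, 0.055) -14 None
  place (0.6, -0.15, 0.055) 11 [-0.6298  0.6399  2.0442  1.7985  0.5601  2.225 ]
  place (0.6, -0.15, 0.055) -39 None
60 pick [-0.7821  0.8702  1.8529  1.0684  1.2172 -1.1469]
  place (0.52, -0.15, 0.055) -16 None
  place (0.52, -0.15, 0.055) 9 None
  place (0.52, -0.15, 0.055) -41 None
  place (0.56, -0.1, 0.055) -10 None
  place (0.56, -0.1, 0.055) 15 [-0.4984  0.5377  2.0181  1.0969  0.3966  2.9623]
  place (0.56, -0.1, 0.055) -35 None
  place (0.6, -0.15, 0.055) -14 None
  place (0.6, -0.15, 0.055) 11 None
  place (0.6, -0.15, 0.055) -39 None
```

View pics/both6.png

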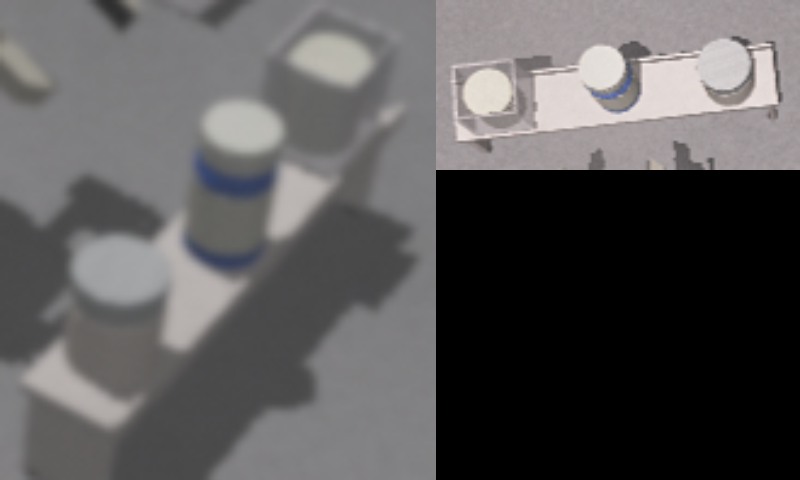

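The bottle stands upright and square on the board at scene-crop (235,185), and in the top crop at (612,80) its base is clear of front edge and lip. The jar and box are unmoved. Next I search for the pick and place pair with the least joint travel for the tumbler.

```bash
cat > s.py <<'E'
from h import *
Tc=np.array([.524,-.064,.033]);mid=np.array([-.3,.7,1.9,1.2,.9,0])
def sols(P,R,n=14):
    rng=np.random.default_rng(2);out=[]
    for k in range(n):
        x,e=ik(np.array(P),R,rng.uniform(LO,HI)*[.4,.5,.3,1,.8,1]+[-.2,.35,1.3,0,.2,0])
        if e<2e-3 and not any(np.abs(x-y).max()<.05 for y in out):out.append(x)
    return out
res=[]
for th in(30,45,60):
    picks=[(f,x) for f in(0,180) for x in sols(Tc,Rdown(-26.5+f,th if f==0 else -th))]
    for P in((.52,-.12,.05),(.56,-.30,.05)):
        for hd in range(-90,91,15):
            for f in(0,180):
                R=Rdown(hd+90+f,(th-90) if f==0 else 90-th)
                for q in sols(P,R,8):
                    for ff,x in picks:
                        if ff==f:res.append((np.abs(q-x).max(),th,P,hd,f,x,q))
res.sort(key=lambda r:r[0])
for r in res[:8]:print(round(r[0],2),*r[1:])
E
time timeout 500 python3 s.py
python3 -c "
from h import *
print('brown',plane('top',(265,152),.03),'soap',plane('top',(342.5,136),.01),'orange',plane('top',(347,255),.026))"
```

```text
1.82 60 (0.56, -0.3, 0.05) -90 0 [-0.7821  0.8702  1.8529  1.0684  1.2172 -1.1469] [-0.3931  0.7133  1.6167 -0.7494  0.7451  0.1533]
1.82 60 (0.52, -0.12, 0.05) -90 0 [-0.7821  0.8702  1.8529  1.0684  1.2172 -1.1469] [-0.0886  0.641   1.7894 -0.7527  0.8162  0.4682]
1.89 60 (0.56, -0.3, 0.05) -75 0 [-0.7821  0.8702  1.8529  1.0684  1.2172 -1.1469] [-0.4295  0.6681  1.7242 -0.8241  0.5526 -0.0191]
1.92 60 (0.56, -0.3, 0.05) -60 180 [-0.7821  0.8702  1.8529  1.0684  1.2172  1.9946] [-0.486   0.6325  1.8102 -0.8513  0.3616  2.8874]
1.92 60 (0.56, -0.3, 0.05) -60 0 [-0.7821  0.8702  1.8529  1.0684  1.2172 -1.1469] [-0.486   0.6325  1.8102 -0.8513  0.3616 -0.2542]
1.96 60 (0.52, -0.12, 0.05) -75 0 [-0.7821  0.8702  1.8529  1.0684  1.2172 -1.1469] [-0.1066  0.5962  1.8994 -0.8903  0.6437  0.3602]
1.99 60 (0.56, -0.3, 0.05) 0 180 [-0.7821  0.8702  1.8529  1.0684  1.2172  1.9946] [-0.7833  0.6256  1.827   0.905   0.4653  0.0093]
2.14 30 (0.52, -0.12, 0.05) 0 0 [-0.5642  0.6463  1.8612  0.7316  0.8399 -0.6573] [-0.7041  0.8102  2.4507  2.4766  1.1397  1.4859]
brown [0.6744 0.0172 0.03  ] soap [ 0.7364 -0.2077  0.01  ] orange [ 0.3899 -0.214   0.026 ]
real	0m9.022s
user	0m9.579s
sys	0m0.041s
```

```bash
cat > s2.py <<'E'
from h import *
d=np.array([np.cos(np.radians(-116.5)),np.sin(np.radians(-116.5)),0])
G=np.array([.524,-.064,.033])+.026*d
for th in(45,50,55):
    R=Rdown(-26.5,th);jp=multi(G+.002*R[:,2],R,[-.78,.87,1.85,1.07,1.2,-1.1]);print(th,G,"pick",jp)
    jl=multi(G+[0,0,.12],R,jp);print("  lift",jl)
    for P in((.52,-.13,.08),(.56,-.30,.08),(.48,-.33,.08)):
        for hd in(-105,-90,-75,-60):
            q=multi(P,Rdown(hd+90,th-90),[-.3,.7,1.6,-.8,.7,.1])
            if q is not None:print("  ",P,hd,q)
E
python3 s2.py
```

```text
45 [ 0.5124 -0.0873  0.033 ] pick [-0.7373  0.7444  1.8655  0.9147  1.0331 -0.9665]
  lift [-0.7401  0.5231  1.8092  0.8114  1.2157 -0.7341]
   (0.52, -0.13, 0.08) -105 [-0.0014  0.7418  1.6228 -0.8294  1.1847  0.7505]
   (0.56, -0.3, 0.08) -105 [-0.2754  0.7959  1.4908 -0.9301  1.08    0.5444]
50 [ 0.5124 -0.0873  0.033 ] pick [-0.7713  0.7848  1.8598  0.9598  1.0995 -1.0359]
  lift [-0.7742  0.5586  1.8165  0.87    1.2661 -0.8064]
   (0.52, -0.13, 0.08) -105 [-0.0343  0.7048  1.6371 -0.7665  1.1264  0.6859]
   (0.52, -0.13, 0.08) -90 [-0.0249  0.6447  1.781  -0.9186  0.9416  0.6241]
   (0.56, -0.3, 0.08) -105 [-0.3068  0.7677  1.4894 -0.8411  1.0382  0.4577]
   (0.48, -0.33, 0.08) -105 [-0.4033  0.675   1.708  -0.9437  0.9041  0.5225]
55 [ 0.5124 -0.0873  0.033 ] pick [-0.8015  0.8286  1.8512  0.9969  1.1679 -1.0964]
  lift [-0.8046  0.5979  1.8218  0.9219  1.3192 -0.8727]
   (0.52, -0.13, 0.08) -105 [-0.0704  0.6709  1.6501 -0.6963  1.0717  0.6129]
   (0.52, -0.13, 0.08) -90 [-0.0651  0.6148  1.7786 -0.8239  0.8947  0.5149]
   (0.56, -0.3, 0.08) -105 [-0.3406  0.7434  1.4856 -0.7446  1.0042  0.3633]
   (0.56, -0.3, 0.08) -90 [-0.357   0.682   1.6248 -0.8496  0.7975  0.244 ]
   (0.56, -0.3, 0.08) -75 [-0.397   0.6279  1.7485 -0.965   0.5844  0.1205]
   (0.48, -0.33, 0.08) -105 [-0.4411  0.6497  1.6985 -0.8339  0.8665  0.4021]
   (0.48, -0.33, 0.08) -90 [-0.4691  0.5942  1.8237 -0.97    0.6676  0.3004]
```

```bash
cat > s3.py <<'E'
from h import *
d=np.array([np.cos(np.radians(-116.5)),np.sin(np.radians(-116.5)),0])
G=np.array([.525,-.0645,.033])+.028*d;R=Rdown(-26.5,50);T=G+.002*R[:,2]
j=ctrl.state()['joint_pos'];print(fk(j)[0],ctrl.state()['tool_pos'])
jp=multi(T-R[:,2]*.08+[0,0,.04],R,[-.77,.7,1.84,.92,1.2,-.9]);print("pre",jp,fk(jp)[0],"T",T)
jpath(j,jp,36,1)
E
python3 s3.py
```

```text
[0.4815 0.2876 0.1853] [0.4815 0.2876 0.1853]
pre [-0.8875  0.6277  1.7936  0.8123  1.2924 -0.8957] [ 0.4858 -0.143   0.1231] T [ 0.5132 -0.0882  0.0317]
[[ 0.4833  0.2879  0.1865 -0.493   0.573   0.2236]
 [ 0.5063  0.2829  0.1977 -0.4499  3.6687  1.1533]
 [ 0.5488  0.2739  0.2209 -0.3703  5.4356  1.8547]
 [ 0.6006  0.2561  0.2491 -0.2744  7.27    2.0881]
 [ 0.6479  0.2307  0.2745 -0.1794  8.362   1.9519]
 [ 0.6794  0.1948  0.2865 -0.1397  9.4495  1.5937]
 [ 0.6901  0.1465  0.2784 -0.1556  9.0593  1.8574]
 [ 0.6752  0.0868  0.2505 -0.2476  8.2035  2.4839]
 [ 0.6373  0.0192  0.2113 -0.3674  7.202   3.0364]
 [ 0.5839 -0.0481  0.1718 -0.4905  5.672   3.0887]
 [ 0.5308 -0.1028  0.1424 -0.5839  4.0514  2.4597]
 [ 0.4942 -0.1363  0.1262 -0.6301  1.9003  1.3638]] 
max deg 9.466816431901519 cm 3.2015621187164247 minz 0.12298927891068936 joint step [0.0626 0.01   0.0199 0.1268 0.0267 0.0877]
[[1, [-0.2, -0.0, 0.1], [-0.0, -0.0, -0.01]], [1, [-0.4, -0.2, 0.3], [-0.0, -0.01, -0.02]], [1, [-0.7, -0.3, 0.5], [-0.0, -0.02, -0.04]], [1, [-0.9, -0.4, 0.6], [-0.01, -0.02, -0.06]], [1, [-1.1, -0.5, 0.
[... 741 characters left out ...]
.15]], [1, [-0.0, 1.9, -1.6], [0.0, -0.06, -0.13]], [1, [-0.6, 2.0, -1.8], [0.01, -0.05, -0.13]], [1, [-1.1, 1.8, -2.0], [0.01, -0.06, -0.13]], [1, [-1.5, 1.6, -2.1], [0.01, -0.06, -0.11]], [1, [-2.0, 1.3, -2.1], [0.01, -0.05, -0.1]], [1, [-2.2, 1.0, -2.1], [0.02, -0.06, -0.09]], [1, [-2.3, 0.5, -2.0], [0.03, -0.05, -0.08]], [1, [-2.3, 0.2, -1.8], [0.02, -0.04, -0.07]], [1, [-2.2, -0.1, -1.7], [0.02, -0.04, -0.07]]]
[[1, [-2.0, -0.3, -1.4], [0.03, -0.04, -0.05]], [1, [-1.7, -0.4, -1.2], [0.02, -0.03, -0.04]], [1, [-1.4, -0.5, -0.9], [0.02, -0.02, -0.03]], [1, [-1.1, -0.4, -0.7], [0.01, -0.01, -0.03]], [1, [-0.6, -0.3, -0.4], [0.01, -0.01, -0.01]], [1, [-0.3, -0.1, -0.2], [0.0, -0.01, -0.0]]]
```

```bash
cat > s4.py <<'E'
from h import *
exec(open('s3.py').read().split("j=ctrl")[0].split("\n",1)[1])
s=ctrl.state();j=s['joint_pos'];r=s['tcp_rot']
for k in np.linspace(.25,1,4):
    P=np.array(s['tool_pos'])*(1-k)+np.array([.45,.02,.26])*k;x,e=ik(P,r,j);print(P,x,e)
plan((.45,.02,.26),r,7,1)
jp=multi(T-R[:,2]*.08+[0,0,.04],R,[-.77,.7,1.84,.92,1.2,-.9]);print("pre",jp,fk(jp)[0],"T",T)
jpath(x,jp,34,1)
E
python3 s4.py
```

```text
[0.4737 0.2207 0.2039] [0.4357 0.2742 2.3849 3.6034 0.6043 1.3298] 1.2541356841921925e-12
[0.4658 0.1538 0.2226] [0.1884 0.1508 2.4695 3.2236 0.5349 1.5227] 2.5743296383495817e-13
[0.4579 0.0869 0.2413] [-0.1344  0.0266  2.5131  2.6203  0.4938  1.8997] 1.1102230246251565e-15
[0.45 0.02 0.26] [-0.4976 -0.0685  2.5064  1.9622  0.5951  2.3276] 2.8899105330992825e-11
per row deg 0.0 end [0.4498 0.0196 0.2603]
[[1, [-0.4, -3.7, -1.4], [0.0, 0.0, 0.0]], [1, [-0.5, -3.7, -1.4], [0.0, 0.0, 0.0]], [1, [-0.4, -3.8, -1.3], [0.0, 0.0, 0.0]], [1, [-0.5, -3.7, -1.4], [0.0, 0.0, 0.0]], [1, [-0.4, -3.7, -1.4], [0.0, 0.0, 0.0]], [1, [-0.4, -3.7, -1.4], [0.0, 0.0, 0.0]], [1, [-0.5, -3.8, -1.4], [0.0, 0.0, 0.0]]]
pre [-0.8875  0.6277  1.7936  0.8123  1.2924 -0.8957] [ 0.4858 -0.143   0.1231] T [ 0.5132 -0.0882  0.0317]
[[ 0.4509  0.0201  0.2595 -0.493   0.573   0.1   ]
 [ 0.4605  0.0178  0.2615 -0.4942  3.4852  0.4123]
 [ 0.4795  0.0119  0.2622 -0.4886  6.4314  0.6708]
 [ 0.5014  0.0037  0.2597 -0.491   8.1835  0.7874]
 [ 0.5211 -0.009   0.2509 -0.51    9.3972  0.8718]
 [ 0.5332 -0.0269  0.2355 -0.53  
[... 1311 characters left out ...]
04, -0.16]], [1, [0.1, 1.2, -0.0], [0.0, -0.04, -0.16]]]
[[1, [-0.1, 1.2, -0.1], [0.01, -0.03, -0.15]], [1, [-0.4, 1.1, -0.1], [0.02, -0.04, -0.15]], [1, [-0.6, 1.1, -0.2], [0.02, -0.03, -0.13]], [1, [-0.8, 1.0, -0.2], [0.02, -0.02, -0.14]], [1, [-1.0, 0.7, -0.3], [0.03, -0.03, -0.12]], [1, [-1.0, 0.6, -0.3], [0.02, -0.02, -0.11]], [1, [-1.0, 0.5, -0.2], [0.03, -0.01, -0.11]], [1, [-1.0, 0.2, -0.3], [0.02, -0.02, -0.09]], [1, [-0.9, 0.1, -0.2], [0.02, -0.0, -0.08]], [1, [-0.8, 0.1, -0.3], [0.02, -0.01, -0.07]]]
[[1, [-0.7, -0.1, -0.1], [0.02, -0.0, -0.05]], [1, [-0.5, -0.0, -0.2], [0.01, -0.01, -0.04]], [1, [-0.3, -0.1, -0.0], [0.01, 0.0, -0.02]], [1, [-0.1, -0.0, -0.1], [-0.0, 0.0, -0.01]]]
```

Call:
servo_tool(
  series=[
    [1,[-0.4,-3.7,-1.4],[0,0,0]],
    [1,[-0.5,-3.7,-1.4],[0,0,0]],
    [1,[-0.4,-3.8,-1.3],[0,0,0]],
    [1,[-0.5,-3.7,-1.4],[0,0,0]],
    [1,[-0.4,-3.7,-1.4],[0,0,0]],
    [1,[-0.4,-3.7,-1.4],[0,0,0]],
    [1,[-0.5,-3.8,-1.4],[0,0,0]],
    [1,[0,0,0],[0,0,0]],
  ],
)

```text
time_s: 17.15
tool_pos: [0.4588, 0.0484, 0.2562]
tcp_rot: [[-0.474, -0.138, 0.87], [-0.066, 0.99, 0.121], [-0.878, 0.0, -0.479]]
wrist_force: [0.5, -0.3, -0.2]
gripper_width: 1.0
grasp_force: 0.0
```

```bash
python3 - <<'E'
from h import *
s=ctrl.state();x=s['joint_pos'];print(x,s['tool_pos'],s['wrist_force'])
jpath(x,np.array([-0.8875,0.6277,1.7936,0.8123,1.2924,-0.8957]),34,1)
E
```

```text
[-0.337  -0.0272  2.5097  2.2496  0.5423  2.1449] [0.4588 0.0484 0.2562] [ 0.4641 -0.307  -0.19  ]
[[ 0.4601  0.0485  0.2567 -0.4787  0.573   0.1414]
 [ 0.4724  0.0458  0.2596 -0.471   3.4852  0.6   ]
 [ 0.4947  0.0414  0.2635 -0.4556  6.4314  0.9   ]
 [ 0.5203  0.0321  0.264  -0.4516  8.1835  0.9274]
 [ 0.5444  0.018   0.2584 -0.458   9.3095  1.005 ]
 [ 0.5591 -0.0016  0.2435 -0.4788  9.4668  1.0296]
 [ 0.5617 -0.0262  0.2212 -0.5133  9.4495  1.1705]
 [ 0.552  -0.0566  0.1942 -0.5557  8.362   1.4248]
 [ 0.5325 -0.088   0.167  -0.5945  7.2926  1.5264]
 [ 0.5113 -0.1157  0.144  -0.6217  5.555   1.3   ]
 [ 0.4931 -0.1356  0.1286 -0.6395  3.6687  0.8602]
 [ 0.4855 -0.143   0.1228 -0.6391  0.      0.2236]] 
max deg 10.006277713283707 cm 1.5684387141358123 minz 0.12281413481271912 joint step [0.0243 0.0289 0.0316 0.0633 0.0331 0.134 ]
[[1, [-0.1, -0.0, 0.1], [-0.0, -0.0, -0.01]], [1, [-0.1, -0.1, 0.2], [-0.01, -0.0, -0.03]], [1, [-0.3, -0.2, 0.3], [-0.0, -0.01, -0.05]], [1, [-0.4, -0.2, 0.4], [-0.01, -0.0, -0.06]], [1, [-0.4, -0.3, 0.5], [-0.01, -0.01, -0.09]], [1, [-0.3, -0.4, 0.5], [-0.
[... 604 characters left out ...]
, -0.16]], [1, [0.1, 1.3, -0.2], [0.01, -0.04, -0.15]]]
[[1, [-0.2, 1.4, -0.3], [0.01, -0.04, -0.15]], [1, [-0.5, 1.3, -0.3], [0.01, -0.04, -0.14]], [1, [-0.8, 1.2, -0.4], [0.02, -0.04, -0.14]], [1, [-1.0, 1.1, -0.5], [0.02, -0.03, -0.13]], [1, [-1.2, 0.8, -0.5], [0.03, -0.03, -0.12]], [1, [-1.2, 0.6, -0.5], [0.02, -0.02, -0.1]], [1, [-1.3, 0.4, -0.5], [0.03, -0.02, -0.1]], [1, [-1.2, 0.3, -0.4], [0.03, -0.02, -0.09]], [1, [-1.1, 0.0, -0.4], [0.02, -0.01, -0.08]], [1, [-1.0, -0.0, -0.4], [0.02, -0.01, -0.06]]]
[[1, [-0.8, -0.1, -0.3], [0.02, -0.01, -0.06]], [1, [-0.6, -0.1, -0.2], [0.01, -0.0, -0.03]], [1, [-0.3, -0.1, -0.2], [0.01, -0.0, -0.03]], [1, [-0.2, -0.1, -0.0], [-0.0, -0.0, -0.0]]]
```

Call:
servo_tool(
  series=[
    [1,[-0.1,0,0.1],[0,0,-0.01]],
    [1,[-0.1,-0.1,0.2],[-0.01,0,-0.03]],
    [1,[-0.3,-0.2,0.3],[0,-0.01,-0.05]],
    [1,[-0.4,-0.2,0.4],[-0.01,0,-0.06]],
    [1,[-0.4,-0.3,0.5],[-0.01,-0.01,-0.09]],
    [1,[-0.3,-0.4,0.5],[-0.01,-0.01,-0.09]],
    [1,[-0.4,-0.4,0.7],[-0.02,-0.01,-0.11]],
    [1,[-0.2,-0.6,0.7],[-0.01,-0.01,-0.12]],
    [1,[-0.1,-0.6,0.6],[-0.02,-0.01,-0.13]],
    [1,[0.1,-0.6,0.7],[-0.02,-0.02,-0.14]],
  ],
)

```text
time_s: 18.4
tool_pos: [0.5199, 0.037, 0.2628]
tcp_rot: [[-0.111, -0.51, 0.853], [-0.757, 0.599, 0.26], [-0.643, -0.617, -0.453]]
wrist_force: [0.3, -0.0, 0.2]
gripper_width: 1.002
grasp_force: 0.0
```

Call:
servo_tool(
  series=[
    [1,[0.2,-0.6,0.7],[-0.02,-0.02,-0.15]],
    [1,[0.5,-0.5,0.6],[-0.01,-0.02,-0.15]],
    [1,[0.7,-0.4,0.6],[-0.02,-0.02,-0.16]],
    [1,[0.7,-0.1,0.5],[-0.02,-0.03,-0.16]],
    [1,[0.9,0.2,0.4],[-0.01,-0.03,-0.17]],
    [1,[0.9,0.4,0.3],[-0.01,-0.04,-0.16]],
    [1,[0.7,0.7,0.2],[-0.01,-0.03,-0.16]],
    [1,[0.6,1.0,0],[0,-0.04,-0.17]],
    [1,[0.4,1.1,0],[0,-0.04,-0.16]],
    [1,[0.1,1.3,-0.2],[0.01,-0.04,-0.15]],
  ],
)

```text
time_s: 19.65
tool_pos: [0.5594, -0.031, 0.2109]
tcp_rot: [[0.744, 0.015, 0.668], [-0.46, -0.713, 0.529], [0.484, -0.701, -0.524]]
wrist_force: [0.6, 0.3, 0.2]
gripper_width: 0.998
grasp_force: 0.0
```

Call:
servo_tool(
  series=[
    [1,[-0.2,1.4,-0.3],[0.01,-0.04,-0.15]],
    [1,[-0.5,1.3,-0.3],[0.01,-0.04,-0.14]],
    [1,[-0.8,1.2,-0.4],[0.02,-0.04,-0.14]],
    [1,[-1.0,1.1,-0.5],[0.02,-0.03,-0.13]],
    [1,[-1.2,0.8,-0.5],[0.03,-0.03,-0.12]],
    [1,[-1.2,0.6,-0.5],[0.02,-0.02,-0.1]],
    [1,[-1.3,0.4,-0.5],[0.03,-0.02,-0.1]],
    [1,[-1.2,0.3,-0.4],[0.03,-0.02,-0.09]],
    [1,[-1.1,0,-0.4],[0.02,-0.01,-0.08]],
    [1,[-1.0,0,-0.4],[0.02,-0.01,-0.06]],
  ],
)

```text
time_s: 20.9
tool_pos: [0.4984, -0.1253, 0.1308]
tcp_rot: [[0.384, 0.844, 0.374], [0.506, -0.531, 0.679], [0.772, -0.072, -0.632]]
wrist_force: [0.2, -0.3, -0.8]
gripper_width: 0.997
grasp_force: 0.0
```

```bash
cat > s5.py <<'E'
from h import *
exec(open('s3.py').read().split("j=ctrl")[0].split("\n",1)[1])
s=ctrl.state();print(s['time_s'],s['joint_pos'],s['tool_pos'],s['tcp_rot'],"T",T)
q,c=plan(T-R[:,2]*.07,R,6,1)
plan(T,R,7,1,q,c)
im=ctrl.grab_frame('scene')[:,:,::-1];cv2.imwrite('pics/scene7.png',im)
L,a,b=[x.astype(int) for x in cv2.split(cv2.cvtColor(cv2.GaussianBlur(im,(3,3),0),cv2.COLOR_BGR2LAB))]
m=np.zeros(L.shape,bool);m[190:250,180:250]=(a<np.median(a)-4)[190:250,180:250];print([q[:3] for q in blobs(m,40)])
E
python3 s5.py
```

```text
20.9 [-0.8583  0.6072  1.8216  0.8667  1.2646 -0.7797] [ 0.4984 -0.1253  0.1308] [[ 0.3842  0.8443  0.3736]
 [ 0.5065 -0.5311  0.6793]
 [ 0.7719 -0.0718 -0.6317]] T [ 0.5132 -0.0882  0.0317]
per row deg 1.1936238753916986 end [ 0.4895 -0.1364  0.0763]
[[1, [-0.8, 0.0, 0.4], [0.005, -0.003, -0.02]], [1, [-0.9, 0.0, 0.4], [0.005, -0.003, -0.02]], [1, [-0.8, 0.1, 0.4], [0.005, -0.003, -0.02]], [1, [-0.9, -0.1, 0.4], [0.005, -0.003, -0.02]], [1, [-0.8, 0.0, 0.4], [0.005, -0.003, -0.02]], [1, [-0.9, -0.0, 0.4], [0.005, -0.003, -0.02]]]
per row deg 0.0 end [ 0.5137 -0.0879  0.032 ]
[[1, [0.0, -0.0, 1.0], [0.0, 0.0, 0.0]], [1, [0.0, -0.0, 1.0], [0.0, 0.0, 0.0]], [1, [0.0, -0.0, 1.0], [0.0, 0.0, 0.0]], [1, [0.0, -0.0, 1.0], [0.0, 0.0, 0.0]], [1, [0.0, -0.0, 1.0], [0.0, 0.0, 0.0]], [1, [0.0, -0.0, 1.0], [0.0, 0.0, 0.0]], [1, [0.1, -0.0, 1.0], [0.0, 0.0, 0.0]]]
[(744, array([217.059 , 218.2029]), (197, 204, 42, 29))]
```

Call:
servo_tool(
  series=[
    [1,[-0.8,0,0.4],[0.005,-0.003,-0.02]],
    [1,[-0.9,0,0.4],[0.005,-0.003,-0.02]],
    [1,[-0.8,0.1,0.4],[0.005,-0.003,-0.02]],
    [1,[-0.9,-0.1,0.4],[0.005,-0.003,-0.02]],
    [1,[-0.8,0,0.4],[0.005,-0.003,-0.02]],
    [1,[-0.9,0,0.4],[0.005,-0.003,-0.02]],
    [1,[0,0,0],[0,0,0]],
  ],
)

```text
time_s: 21.82
tool_pos: [0.4889, -0.1378, 0.0765]
tcp_rot: [[0.291, 0.893, 0.344], [0.576, -0.45, 0.682], [0.764, -0.0, -0.645]]
wrist_force: [-0.1, -0.5, 1.2]
gripper_width: 1.001
grasp_force: 0.0
```

```bash
cat > s6.py <<'E'
from h import *
exec(open('s3.py').read().split("j=ctrl")[0].split("\n",1)[1])
s=ctrl.state();print(s['time_s'],s['tool_pos'],s['tcp_rot'],"T",T);plan(T,R,7,1)
for n in I:print(n,"tip",proj(n,s['tool_pos']+.017*s['tcp_rot'][:,2]))
a=ctrl.grab_frame('scene')[:,:,::-1];b=ctrl.grab_frame('top')[:,:,::-1]
cv2.imwrite('pics/both8.png',np.hstack([cv2.resize(a[160:280,130:290],(480,360)),cv2.resize(b[170:290,250:357],(320,360))]))
E
python3 s6.py
```

```text
21.825 [ 0.4889 -0.1378  0.0765] [[ 0.2907  0.8928  0.3441]
 [ 0.5757 -0.4505  0.6824]
 [ 0.7642 -0.0002 -0.645 ]] T [ 0.5132 -0.0882  0.0317]
per row deg 0.057295779513082325 end [ 0.5135 -0.0887  0.0315]
[[1, [0.0, -0.0, 1.0], [0.001, 0.0, -0.0]], [1, [0.0, -0.0, 1.0], [0.001, 0.0, -0.0]], [1, [0.1, -0.0, 1.0], [0.001, 0.0, -0.0]], [1, [-0.0, -0.0, 1.1], [0.001, 0.0, -0.0]], [1, [-0.0, -0.0, 1.0], [0.001, 0.0, -0.0]], [1, [0.0, -0.0, 1.0], [0.001, 0.0, -0.0]], [1, [0.0, -0.0, 1.0], [0.001, 0.0, -0.0]]]
scene tip [189.1688 217.7937]
top tip [316.7675 213.5562]
```

View pics/both8.png

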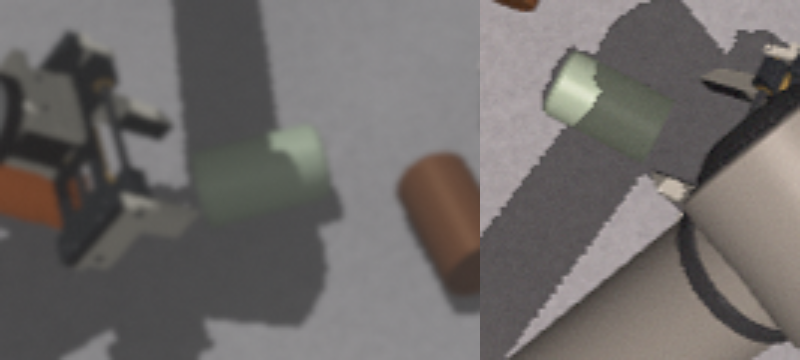

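The gripper is lined up with the tumbler's mouth end, fingers either side of it (top crop (720,80) and (665,185)). Advancing.

Call:
servo_tool(
  series=[
    [1,[0,0,1.0],[0,0,0]],
    [1,[0,0,1.0],[0,0,0]],
    [1,[0.1,0,1.0],[0,0,0]],
    [1,[0,0,1.1],[0,0,0]],
    [1,[0,0,1.0],[0,0,0]],
    [1,[0,0,1.0],[0,0,0]],
    [1,[0,0,1.0],[0,0,0]],
    [1,[0,0,0],[0,0,0]],
  ],
)

```text
time_s: 22.92
tool_pos: [0.5137, -0.088, 0.0316]
tcp_rot: [[0.29, 0.893, 0.343], [0.576, -0.45, 0.683], [0.764, -0.0, -0.645]]
wrist_force: [0.3, -0.3, -0.6]
gripper_width: 0.999
grasp_force: 0.0
```

Call:
servo_tool(
  series=[
    [0.6,[0,0,0],[0,0,0]],
    [0.6,[0,0,0],[0,0,0]],
    [0.6,[0,0,0],[0,0,0]],
    [0.6,[0,0,0],[0,0,0]],
    [0.6,[0,0,0],[0,0,0]],
  ],
  newtons=40,
)

```text
time_s: 23.55
tool_pos: [0.5136, -0.0886, 0.0323]
tcp_rot: [[0.29, 0.893, 0.344], [0.576, -0.45, 0.682], [0.764, 0.0, -0.645]]
wrist_force: [-4.1, 0.1, 4.1]
gripper_width: 0.715
grasp_force: 39.6
```

```bash
cat > s7.py <<'E'
from h import *
s=ctrl.state();j=s['joint_pos'];print(s['time_s'],j,s['tool_pos'],s['tcp_rot'],s['gripper_width'],s['grasp_force'],s['wrist_force'])
r=s['tcp_rot'];yaw=np.degrees(np.arctan2(r[1,1],r[0,1]));th=np.degrees(np.arctan2(r[2,0],-r[2,2]));print(yaw,th)
q,c=plan(s['tool_pos']+[0,-.01,.10],r,5,.6)
for P in((.52,-.14,.12),(.52,-.14,.16)):print(multi(P,Rdown(yaw,th-90),[0,.7,1.6,-.8,1.1,.7]))
q,c=plan((.52,-.14,.13),Rdown(yaw,th-90),14,.6,q,c)
for t in(-10,-20,-30):print(t,multi((.52,-.14,.13),Rdown(yaw,t),[0,.7,1.6,-.4,1.1,.5]))
E
python3 s7.py
```

```text
23.55 [-0.7742  0.7829  1.8574  0.9577  1.0989 -1.031 ] [ 0.5136 -0.0886  0.0323] [[ 0.29    0.893   0.3442]
 [ 0.576  -0.4501  0.6824]
 [ 0.7642  0.0003 -0.6449]] 0.7146752314205699 39.58643482131407 [-4.1321  0.073   4.0956]
-26.74901906804288 49.83920334813702
per row deg 0.0 end [ 0.5142 -0.0984  0.1324]
[[0.6, [1.4, 0.1, -1.4], [0.0, 0.0, 0.0]], [0.6, [1.4, 0.1, -1.5], [0.0, 0.0, 0.0]], [0.6, [1.4, 0.1, -1.4], [0.0, 0.0, 0.0]], [0.6, [1.5, 0.1, -1.4], [0.0, 0.0, 0.0]], [0.6, [1.4, 0.1, -1.4], [0.0, 0.0, 0.0]]]
[-0.0711  0.6956  1.5062 -0.6619  1.3181  0.6927]
[-0.0711  0.6439  1.4757 -0.6507  1.3831  0.6414]
per row deg 6.41712730546522 end [ 0.52   -0.1402  0.1296]
[[0.6, [-0.2, 0.2, -0.2], [0.0, -0.112, 0.0]], [0.6, [-0.2, 0.1, -0.1], [0.0, -0.112, 0.0]], [0.6, [-0.2, 0.2, -0.2], [0.0, -0.112, 0.0]], [0.6, [-0.2, 0.2, -0.1], [0.0, -0.112, 0.0]], [0.6, [-0.2, 0.2, -0.1], [0.0, -0.112, 0.0]], [0.6, [-0.3, 0.1, -0.0], [0.0, -0.112, 0.0]], [0.6, [-0.2, 0.2, -0.1], [0.0, -0.112, 0.0]], [0.6, [-0.3, 0.2, 0.0], [0.0, -0.112, 0.0]], [0.6, [-0.2, 0.1, 0.0], [0.0, -0.112, 0.0]], [0.6, [-0.2, 0.2, 0.1], [0.0, -0.112, 0.0]]]
[[0.6, [-0.3, 0.2, 0.1], [0.0, -0.112, 0.0]], [0.6, [-0.2, 0.1, 0.1], [0.0, -0.112, 0.0]], [0.6, [-0.2, 0.2, 0.1], [0.0, -0.112, 0.0]], [0.6, [-0.2, 0.2, 0.2], [0.0, -0.112, 0.0]]]
-10 [-0.309   0.5098  1.6118 -0.1983  1.0562  0.2588]
-20 [-0.2195  0.5534  1.5763 -0.3755  1.1293  0.4294]
-30 [-0.1399  0.6114  1.5387 -0.5276  1.2242  0.5687]
```

Call:
servo_tool(
  series=[
    [0.6,[0.7,0,-0.7],[0,0,0]],
    [0.6,[1.4,0.1,-1.4],[0,0,0]],
    [0.6,[1.4,0.1,-1.4],[0,0,0]],
    [0.6,[1.4,0.1,-1.4],[0,0,0]],
    [0.6,[1.4,0.1,-1.4],[0,0,0]],
    [0.6,[0.8,0,-0.8],[0,0,0]],
  ],
)

```text
time_s: 24.3
tool_pos: [0.514, -0.0986, 0.1332]
tcp_rot: [[0.289, 0.893, 0.346], [0.578, -0.451, 0.68], [0.763, 0.003, -0.646]]
wrist_force: [-0.1, -0.6, -3.0]
gripper_width: 0.714
grasp_force: 39.7
```

Call:
servo_tool(
  series=[
    [0.6,[-0.2,0.2,-0.2],[0,-0.112,0]],
    [0.6,[-0.2,0.1,-0.1],[0,-0.112,0]],
    [0.6,[-0.2,0.2,-0.2],[0,-0.112,0]],
    [0.6,[-0.2,0.2,-0.1],[0,-0.112,0]],
    [0.6,[-0.2,0.2,-0.1],[0,-0.112,0]],
    [0.6,[-0.3,0.1,0],[0,-0.112,0]],
    [0.6,[-0.2,0.2,-0.1],[0,-0.112,0]],
    [0.6,[-0.3,0.2,0],[0,-0.112,0]],
    [0.6,[-0.2,0.1,0],[0,-0.112,0]],
    [0.6,[-0.2,0.2,0.1],[0,-0.112,0]],
  ],
)

```text
time_s: 25.55
tool_pos: [0.5176, -0.1272, 0.1305]
tcp_rot: [[0.437, 0.892, -0.113], [0.864, -0.451, -0.224], [-0.251, 0.001, -0.968]]
wrist_force: [-0.3, 0.7, -3.7]
gripper_width: 0.713
grasp_force: 39.7
```

Call:
servo_tool(
  series=[
    [0.6,[-0.3,0.2,0.1],[0,-0.112,0]],
    [0.6,[-0.2,0.1,0.1],[0,-0.112,0]],
    [0.6,[-0.2,0.2,0.1],[0,-0.112,0]],
    [0.6,[-0.2,0.2,0.2],[0,-0.112,0]],
    [0.6,[0,0,0],[0,0,0]],
    [0.6,[0,0,0],[0,0,0]],
  ],
)

```text
time_s: 26.3
tool_pos: [0.5193, -0.1397, 0.1293]
tcp_rot: [[0.346, 0.893, -0.289], [0.685, -0.451, -0.573], [-0.641, 0.0, -0.767]]
wrist_force: [-0.6, -0.3, -2.7]
gripper_width: 0.711
grasp_force: 39.5
```

```bash
cat > s8.py <<'E'
from h import *
s=ctrl.state();j=s['joint_pos'];r=s['tcp_rot'];print(s['time_s'],j,s['tool_pos'],r,s['gripper_width'],s['grasp_force'],s['wrist_force'],s['moment'])
print("tilt",np.degrees(np.arctan2(r[2,0],-r[2,2])))
for n in I:
    im=ctrl.grab_frame(n)[:,:,::-1];cv2.imwrite(f'pics/{n}9.png',im)
    L,a,b=[x.astype(int) for x in cv2.split(cv2.cvtColor(cv2.GaussianBlur(im,(3,3),0),cv2.COLOR_BGR2LAB))]
    u,v=proj(n,s['tool_pos']-[0,0,.03]).astype(int);m=np.zeros(L.shape,bool);y0,x0=max(v-55,0),max(u-55,0);m[y0:v+55,x0:u+55]=(a<np.median(a)-4)[y0:v+55,x0:u+55]
    print(n,(u,v),[(q[0],q[1],q[2],q[3].round(0).tolist()) for q in blobs(m,40)])
    G=s['tool_pos']-.002*r[:,2];print("  expect mouth ctr",proj(n,G+[0,0,.0245]),"base ctr",proj(n,G-[0,0,.0805]))
E
python3 s8.py
```

```text
26.3 [-0.0724  0.68    1.5028 -0.6556  1.3295  0.6798] [ 0.5193 -0.1397  0.1293] [[ 0.3461  0.8926 -0.2888]
 [ 0.6848 -0.4508 -0.5726]
 [-0.6413  0.0004 -0.7673]] 0.7111464929585003 39.52491520360809 [-0.5903 -0.3032 -2.698 ] [ 0.4985 -0.2352  0.0076]
tilt -39.88749032281395
scene (np.int64(190), np.int64(217)) [(344, array([184.6347, 204.7311]), (175, 192, 20, 26), [[174.0, 193.0], [193.0, 192.0], [195.0, 216.0], [176.0, 218.0]])]
  expect mouth ctr [188.3899 201.8676] base ctr [192.3906 230.2116]
top (np.int64(323), np.int64(202)) [(409, array([329.5636, 199.7437]), (319, 185, 22, 31), [[314.0, 208.0], [328.0, 184.0], [345.0, 193.0], [331.0, 217.0]])]
  expect mouth ctr [326.3678 197.8604] base ctr [320.6056 205.6247]
```

Call:
servo_tool(
  series=[
    [0.6,[0.32,0,0.38],[0,0,0]],
    [0.6,[0.38,0,0.46],[0,0,0]],
    [0.6,[0.38,0,0.46],[0,0,0]],
    [0.6,[0.38,0,0.46],[0,0,0]],
    [0.6,[0.38,0,0.46],[0,0,0]],
    [0.6,[0.32,0,0.38],[0,0,0]],
    [0.6,[0.26,0,0.31],[0,0,0]],
    [0.6,[0,0,0],[0,0,0]],
  ],
)

```text
time_s: 27.4
tool_pos: [0.5192, -0.14, 0.0912]
tcp_rot: [[0.345, 0.893, -0.29], [0.684, -0.45, -0.574], [-0.643, 0.0, -0.766]]
wrist_force: [-0.3, 0.3, -1.7]
gripper_width: 0.717
grasp_force: 39.5
```

Call:
servo_tool(
  series=[
    [0.6,[0.13,0,0.15],[0,0,0]],
    [0.6,[0.06,0,0.08],[0,0,0]],
    [0.6,[0,0,0],[0,0,0]],
  ],
)

```text
time_s: 27.78
tool_pos: [0.5193, -0.14, 0.0886]
tcp_rot: [[0.345, 0.893, -0.289], [0.684, -0.45, -0.574], [-0.643, 0.001, -0.766]]
wrist_force: [-0.5, 0.8, -1.9]
gripper_width: 0.713
grasp_force: 39.5
```

Call:
servo_tool(
  series=[
    [0.6,[0.06,0,0.08],[0,0,0]],
    [0.6,[0,0,0],[0,0,0]],
  ],
)

```text
time_s: 28.02
tool_pos: [0.5192, -0.1401, 0.0875]
tcp_rot: [[0.345, 0.893, -0.289], [0.684, -0.45, -0.574], [-0.643, 0.001, -0.766]]
wrist_force: [0.4, 0.4, -2.7]
gripper_width: 0.712
grasp_force: 39.5
```

Call:
servo_tool(
  series=[
    [0.6,[0.06,0,0.08],[0,0,0]],
    [0.6,[0.06,0,0.08],[0,0,0]],
    [0.6,[0.06,0,0.08],[0,0,0]],
    [0.6,[0,0,0],[0,0,0]],
  ],
)

```text
time_s: 28.52
tool_pos: [0.5191, -0.1403, 0.0845]
tcp_rot: [[0.345, 0.893, -0.289], [0.684, -0.45, -0.574], [-0.643, 0.0, -0.766]]
wrist_force: [-0.6, -1.0, -2.2]
gripper_width: 0.711
grasp_force: 39.5
```

Call:
servo_tool(
  series=[
    [0.6,[0.06,0,0.08],[0,0,0]],
    [0.6,[0.06,0,0.08],[0,0,0]],
    [0.6,[0,0,0],[0,0,0]],
  ],
)

```text
time_s: 28.9
tool_pos: [0.5191, -0.1403, 0.0825]
tcp_rot: [[0.345, 0.893, -0.289], [0.684, -0.45, -0.574], [-0.643, 0.0, -0.766]]
wrist_force: [0.3, 0.6, -2.6]
gripper_width: 0.716
grasp_force: 39.5
```

Call:
servo_tool(
  series=[
    [0.6,[0.06,0,0.08],[0,0,0]],
    [0.6,[0,0,0],[0,0,0]],
  ],
)

```text
time_s: 29.15
tool_pos: [0.5192, -0.1404, 0.0821]
tcp_rot: [[0.345, 0.893, -0.289], [0.683, -0.45, -0.575], [-0.643, 0.001, -0.766]]
wrist_force: [-1.3, 1.0, 2.0]
gripper_width: 0.712
grasp_force: 39.5
```

Call:
servo_tool(
  series=[
    [0.6,[0.03,0,0.04],[0,0,0]],
    [0.6,[0,0,0],[0,0,0]],
  ],
)

```text
time_s: 29.4
tool_pos: [0.5191, -0.1405, 0.082]
tcp_rot: [[0.346, 0.893, -0.289], [0.683, -0.451, -0.575], [-0.644, 0.001, -0.765]]
wrist_force: [-1.0, 2.2, 5.6]
gripper_width: 0.714
grasp_force: 39.5
```

Call:
servo_tool(
  series=[
    [0.6,[0,0,0],[0,0,0]],
    [0.6,[0,0,0],[0,0,0]],
    [0.6,[0,0,0],[0,0,0]],
  ],
  newtons=5,
)

```text
time_s: 29.78
tool_pos: [0.5184, -0.1403, 0.0812]
tcp_rot: [[0.345, 0.893, -0.291], [0.683, -0.451, -0.574], [-0.644, -0.001, -0.765]]
wrist_force: [-5.2, 3.4, 5.4]
gripper_width: 0.718
grasp_force: 5.0
```

Call:
servo_tool(
  series=[
    [0.74,[0,0,0],[0,0,0]],
    [0.78,[0,0,0],[0,0,0]],
    [0.85,[0,0,0],[0,0,0]],
    [0.95,[0,0,0],[0,0,0]],
    [1,[0,0,0],[0,0,0]],
  ],
)

```text
time_s: 30.4
tool_pos: [0.5192, -0.1405, 0.081]
tcp_rot: [[0.345, 0.893, -0.289], [0.684, -0.45, -0.574], [-0.643, 0.001, -0.766]]
wrist_force: [1.0, -0.7, -0.2]
gripper_width: 0.983
grasp_force: 0.0
```

```bash
cat > s9.py <<'E'
from h import *
s=ctrl.state();r=s['tcp_rot'];print(s['time_s'],s['tool_pos'],s['gripper_width'],s['wrist_force'],s['joint_pos'])
P=s['tool_pos']-r[:,2]*.10;print(ik(P,r,s['joint_pos']));plan(P,r,8,1)
E
python3 s9.py
```

```text
30.4 [ 0.5192 -0.1405  0.081 ] 0.9826299427072569 [ 1.0411 -0.7417 -0.2125] [-0.0726  0.748   1.5313 -0.675   1.2543  0.7422]
(array([ 0.0212,  0.6988,  1.3703, -0.6078,  1.469 ,  0.6772]), np.float64(1.2968981444316796e-09))
per row deg 0.0 end [ 0.5481 -0.083   0.1576]
[[1, [-0.0, -0.0, -1.2], [0.0, 0.0, 0.0]], [1, [0.0, 0.0, -1.3], [0.0, 0.0, 0.0]], [1, [-0.0, -0.0, -1.3], [0.0, 0.0, 0.0]], [1, [-0.0, -0.0, -1.2], [0.0, 0.0, 0.0]], [1, [-0.0, -0.0, -1.3], [0.0, 0.0, 0.0]], [1, [-0.0, -0.0, -1.2], [0.0, 0.0, 0.0]], [1, [-0.0, -0.0, -1.3], [0.0, 0.0, 0.0]], [1, [-0.0, -0.0, -1.2], [0.0, 0.0, 0.0]]]
```

Call:
servo_tool(
  series=[
    [1,[0,0,-0.8],[0,0,0]],
    [1,[0,0,-1.3],[0,0,0]],
    [1,[0,0,-1.3],[0,0,0]],
    [1,[0,0,-1.3],[0,0,0]],
    [1,[0,0,-1.4],[0,0,0]],
    [1,[0,0,-1.6],[0,0,0]],
    [1,[0,0,-1.6],[0,0,0]],
    [1,[0,0,-1.6],[0,0,0]],
    [1,[-1,0,-1.6],[0,0,0]],
    [1,[0,0,0],[0,0,0]],
  ],
)

```text
time_s: 31.65
tool_pos: [0.5526, -0.0754, 0.185]
tcp_rot: [[0.347, 0.893, -0.286], [0.683, -0.45, -0.575], [-0.642, 0.004, -0.767]]
wrist_force: [0.7, 0.3, 0.1]
gripper_width: 1.001
grasp_force: 0.0
```

```bash
cat > s10.py <<'E'
from h import *
s=ctrl.state();print(s['time_s'],s['tool_pos'],s['wrist_force'])
def ab(im):return [x.astype(int) for x in cv2.split(cv2.cvtColor(cv2.GaussianBlur(im,(3,3),0),cv2.COLOR_BGR2LAB))]
for n in I:
    im=ctrl.grab_frame(n)[:,:,::-1];old=cv2.imread(f'pics/{n}0.png');cv2.imwrite(f'pics/{n}10.png',im)
    L,a,b=ab(im);P=np.array([.52,-.139,0])
    u,v=proj(n,P+[0,0,.05]).astype(int);m=np.zeros(L.shape,bool);m[v-45:v+45,u-45:u+45]=(a<np.median(a)-3)[v-45:v+45,u-45:u+45]
    print(n,"green",[(q[0],q[1],q[2],q[3].round(0).tolist()) for q in blobs(m,40)])
    an=np.linspace(0,6.283,40);S=np.array([proj(n,P+[.033*np.cos(t),.033*np.sin(t),z]) for t in an for z in(0,.105)]);print("  expected if upright bbox",S.min(0),S.max(0))
    # soap unchanged
    roi={"scene":(198,280,68,64),"top":(316,117,52,38)}[n];x,y,w,h=roi
    print("  soap diff",np.abs(im[y:y+h,x:x+w].astype(int)-old[y:y+h,x:x+w]).mean(),[ (q[1]) for q in blobs((lambda k:k)(np.pad(((im.min(2)>165))[y:y+h,x:x+w],1)),200)],[ (q[1]) for q in blobs(np.pad(((old.min(2)>165))[y:y+h,x:x+w],1),200)])
    x,y,w,h={"scene":(285,95,100,110),"top":(85,135,150,60)}[n];d=np.abs(im[y:y+h,x:x+w].astype(int)-cv2.imread(f'pics/{n}6.png')[y:y+h,x:x+w]);print("  ledge diff vs after placing",d.mean(),(d.max(2)>40).sum())
E
python3 s10.py
```

```text
31.65 [ 0.5526 -0.0754  0.185 ] [0.6571 0.3268 0.1106]
scene green [(986, array([191.3355, 227.1511]), (176, 206, 30, 46), [[175.0, 206.0], [204.0, 205.0], [205.0, 251.0], [177.0, 252.0]])]
  expected if upright bbox [176.1397 205.4407] [207.2188 253.4909]
  soap diff 12.997625612745098 [array([34.9122, 32.274 ])] [array([34.5182, 28.9015])]
  ledge diff vs after placing 16.243787878787877 1579
top green [(638, array([321.902 , 204.5982]), (308, 189, 29, 32), [[304.0, 213.0], [318.0, 185.0], [341.0, 197.0], [327.0, 225.0]])]
  expected if upright bbox [306.6619 189.4486] [336.205  220.3782]
  soap diff 8.677631578947368 [array([27.6851, 19.7575])] [array([27.6793, 19.8182])]
  ledge diff vs after placing 18.455814814814815 1857
```

```bash
python3 - <<'E'
from h import *
im=cv2.imread('pics/scene10.png');o=cv2.imread('pics/scene6.png')
for i in(o,im):
    H,S,V=cv2.split(cv2.cvtColor(i,40));m=np.zeros(H.shape,bool);m[95:170,320:365]=((H>105)&(H<130)&(S>70))[95:170,320:365];print([(q[0],q[1]) for q in blobs(m,10)])
for n,rois in(("scene",{"jar":(296,146,30,40),"box":(344,96,32,30),"bottle":(325,115,30,46)}),("top",{"jar":(188,143,34,34),"box":(90,152,34,38),"bottle":(138,145,32,35)})):
    g=[cv2.Canny(cv2.imread(f'pics/{n}{k}.png'),60,150) for k in(6,10)]
    for k,(x,y,w,h) in rois.items():
        a,b=[cv2.GaussianBlur(t[y-6:y+h+6,x-6:x+w+6],(3,3),0).astype(np.float32) for t in g];r=cv2.matchTemplate(b,a[6:-6,6:-6],cv2.TM_CCOEFF_NORMED);_,v,_,l=cv2.minMaxLoc(r);print(n,k,"shift",l[0]-6,l[1]-6,"score",round(v,2))
E
```

```text
[(44, array([337.2921, 136.2846]))]
[(48, array([337.1579, 136.3088]))]
scene jar shift 0 0 score 0.53
scene box shift 0 0 score 0.99
scene bottle shift 0 0 score 0.99
top jar shift -6 1 score 0.2
top box shift 0 0 score 0.96
top bottle shift 0 0 score 0.98
```

Call:
servo_tool(
  series=[
    [1,[-1.6,0,-1.9],[0,0,0]],
    [1,[-1.6,0,-1.9],[0,0,0]],
    [1,[-1.6,0,-1.9],[0,0,0]],
    [1,[-1.6,0,-1.9],[0,0,0]],
    [1,[-2,1.4,1.7],[0,0,0]],
    [1,[-2,1.4,1.7],[0,0,0]],
    [1,[-2,1.4,1.7],[0,0,0]],
    [1,[-2,1.4,1.7],[0,0,0]],
    [1,[0,0,0],[0,0,0]],
  ],
)

```text
time_s: 32.88
tool_pos: [0.5535, -0.1965, 0.2812]
tcp_rot: [[0.346, 0.891, -0.292], [0.682, -0.453, -0.573], [-0.644, -0.001, -0.765]]
wrist_force: [-0.2, 1.1, -0.5]
gripper_width: 1.001
grasp_force: 0.0
```

```bash
python3 - <<'E'
from h import *
for n in I:cv2.imwrite(f'pics/{n}11.png',ctrl.grab_frame(n)[:,:,::-1])
print(ctrl.state()['time_s'],ctrl.state()['tool_pos'])
for n,rois in(("scene",{"jar":(296,146,30,40),"bottle":(325,115,30,46)}),("top",{"jar":(188,143,34,34),"bottle":(138,145,32,35)})):
    g=[cv2.Canny(cv2.imread(f'pics/{n}{k}.png'),60,150) for k in(0,6,11)]
    for k,(x,y,w,h) in rois.items():
      for q in(0,1):
        a,b=[cv2.GaussianBlur(t[y-6:y+h+6,x-6:x+w+6],(3,3),0).astype(np.float32) for t in (g[q],g[2])];r=cv2.matchTemplate(b,a[6:-6,6:-6],cv2.TM_CCOEFF_NORMED);_,v,_,l=cv2.minMaxLoc(r);print(n,k,q,"shift",l[0]-6,l[1]-6,"score",round(v,2))
i=cv2.imread('pics/scene11.png');L,a,b=cv2.split(cv2.cvtColor(cv2.GaussianBlur(i,(3,3),0),cv2.COLOR_BGR2LAB));m=np.zeros(a.shape,bool);m[180:270,145:240]=(a.astype(int)<np.median(a)-3)[180:270,145:240];print([q[:3] for q in blobs(m,40)])
E
```

```text
32.975 [ 0.554  -0.1945  0.2813]
scene jar 0 shift 0 0 score 0.91
scene jar 1 shift 0 0 score 0.82
scene bottle 0 shift -6 6 score 0.25
scene bottle 1 shift 0 0 score 0.96
top jar 0 shift 0 0 score 0.98
top jar 1 shift 0 0 score 0.99
top bottle 0 shift -6 -3 score 0.18
top bottle 1 shift 0 0 score 0.98
[(996, array([191.4458, 227.3887]), (176, 205, 30, 47))]
```

Everything checks out: the jar and box haven't moved, the bottle and tumbler are upright and steady, and the arm is clear.

```bash
python3 -c "
from bench import ctrl
print(ctrl.hand_in())"
```

```text
the job is handed in; nothing more can be done
None
```

The job is handed in at about 33 s: the pill bottle stands cap up on the ledge between the jar and the box, the tumbler was set down gently and stands mouth up on the counter, and camera checks show the jar, box and soap dish unmoved; no verdict was returned.

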